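# Stack the empty tote on the buckle tote and load it with rivet cartons

## Robot

A 6-joint arm with a two-finger parallel gripper is mounted at the origin on the work surface. World frame = base frame: x ahead of the robot, y to its left, z up, the work surface at z = 0. Lengths are in m, angles in rad, forces in N, time in s.
With the tool pointing down it reaches from about 0.35 to 0.775 m from the base axis. Payload 5.5 kg.
Tool frame: the origin (TCP) lies at the very end of the fingers, on their centre line; the grasp point (between the pads) lies 19 mm behind it (env.grip_depth is the distance from the TCP to the grasp point, in m); z points along the fingers, y is the direction in which the jaws open and shut (so a half turn about z gives the same grasp; the last joint's range is limited). The gripper opens to 85 mm and grips with 20 to 120 N. Pads are 22 mm wide; open, the fingers measure 114 mm over their backs; the gripper's body (76 mm by 85 mm) begins 54 mm behind the grasp point. The pads swing forward as they close: fully open they stand 13 mm farther back than shut.
Start: joints at [-1.3, 0.313, 0.046, 1.304, 0, 1.431], TCP at [0.23, -0.527, 0.209] pointing down, gripper open.
Joint ranges: [-2.76, 2.76], [-0.86, 1.69], [-1.03, 1.26], [-2.2, 2.34], [-1.47, 1.5], [-3.14, 3.14]. Speed limits (rad/s): [2.57, 2.57, 3.14, 3.14, 3.14, 3.14].

## Interface

Orientations are given as a unit quaternion [w, x, y, z].
In Python, from workcell import env gives the robot as it stands.
- The arm moves only by the tool step_arm, never from a script. Its argument "series" is a list of rows, each a list of 3 entries, a list of its own where there are three numbers: the shift along the world's x, y, z in cm, then the turn about the world's z in rad, then the closure in counts, from 0 (fully open) to 255 (shut). A call has 1 to 5 rows; each row is the pose to reach, as a shift and turn from the pose measured when the call began; what a row does not reach only later rows make up. A row lasts 1/8 s, in which the tool goes at most 62.5 mm and 10.7 degrees, less where a joint would pass 70% of its speed; a pose out of reach is approached as far as the arm can. A call with a gripper value outside its range is refused whole. The fingers move at their own pace and stop on an object; "newtons" is the grip in N (left out, the last holds). Time passes only in rows, so rows that repeat a pose let the fingers close. It gives the time, the measured TCP pose, the force and the opening at its end, in the units of the state.
- env.get_state(): the state, without advancing time (a new reading comes with each control period).
- env.read_camera(name): name is "side" or "top"; returns a dict with "frame" (400x640x3 uint8, red, green, blue), "vertical_fov" (degrees; the focal length in pixels is half the picture's height over the tangent of half this angle, whatever the lens; pixels are square), "cx", "cy" (the principal point, pixels), "camera_from_world" (4x4, takes a point from world to camera coordinates). Camera axes: x right, y down, z forward; pixel columns grow to the right and rows downward; lengths in m; the calibration is good to about 2 mm. A picture is of the moment at which its call begins. There is no depth.
- env.hand_in(): hands the job in, once; it reports no verdict.
The state is a dict: "clock": time; "joint_pos": joint angles; "qvel": joint speeds; "tau": joint torques, N m; "tcp_pos": TCP position; "orientation": TCP orientation; "wrist_force": force on the tool from outside, world axes, zero at the start; "ft_torque": the same for the moment, N m; "finger_gap": finger opening in m.
Only numpy, scipy, OpenCV 4.12 (cv2) and the standard library are available. Lean on these libraries where they do the work, as an engineer would, in place of code of your own. Each camera call takes 0.05 s, during which the arm holds its last target.

## Task

Clear the thread spool and the wax block out of the upper empty tote and stand them upright on the black cutting mat; then lift that tote out of the nest, turn it so that its yellow end lies over the plain end of the buckle tote, and stack it there squarely, on the ledges, not nested down onto the buckles. Then stack all the small rivet cartons lid up in one square column, edges flush, in the middle of that tote. Leave the buckle tote, the other empty tote, the pattern weight and the dye jar where they are.

Things in the scene. Friction and masses are not known exactly. Their poses are not given: they have to be found in the camera images.
- tote: The upper, empty stack-nest tote, to be moved: slate-blue plastic, 0.26 kg, 184 x 168 mm over the rim, 72 mm high, base 148 x 132 mm. Origin: centre of the underside; x along the long axis to the end with the yellow rim, z up. At the start nested, facing the same way, in tote_spare, its underside 40 mm above that one's; lift it straight up 50 mm to clear.
- tote_full: Tote of the same make, size and axes, standing on the bench, full of buckles and rings to 41 mm, about 2.4 kg. Four ledges inside its long walls, tops 54 mm above its origin. A tote turned the opposite way (half a turn) rests on them, underside 54 mm above this origin, with 5 mm of play each way inside the rim; one facing the same way slips past them onto the buckles.
- mat: Thin black cutting mat flat on the bench, 380 x 420 mm (x, y), fixed. Origin: its centre, on the bench; same axes as the world.
- tote_spare: The lower, empty tote of the nest, of the same make, size and axes (0.30 kg), standing on the bench; it stays there.
- tote_in (a point): Centre of the inside floor of tote, 4 mm above its origin. The floor is flat over 140 x 100 mm, and 124 mm wide in its middle part (within 20 mm of the centre along x). Walls 4 mm thick, leaning out 1 in 6.
- tote_mark (a point): Middle of the yellow end of the rim of tote, on top: 86.5 mm along +x and 72 mm up from its origin. The rim of every tote is a band 11 mm wide and 16 mm deep all round, its middle line 86.5 mm from the centre at the ends and 78.5 mm at the long sides; it can be gripped from above, one finger inside.
- tote_full_mark (a point): Middle of the yellow end of the rim of tote_full, on top: 86.5 mm along +x and 72 mm up from its origin.
- box_1: Closed rivet carton, lid dark red, brass dot on a white label; 68 x 68 x 24 mm (x, y, z), about 0.16 kg, rigid. Origin: centre of the underside; x and y along its sides, z up through the lid. May be absent.
- box_2: Closed rivet carton, lid dark green, steel dot on a white label; 68 x 68 x 24 mm (x, y, z), about 0.16 kg, rigid. Origin: centre of the underside; x and y along its sides, z up through the lid. May be absent.
- box_3: Closed rivet carton, lid black, copper dot on a white label; 68 x 68 x 24 mm (x, y, z), about 0.16 kg, rigid. Origin: centre of the underside; x and y along its sides, z up through the lid. May be absent.
- box_4: Closed rivet carton, lid ochre, dark dot on a white label; 68 x 68 x 24 mm (x, y, z), about 0.16 kg, rigid. Origin: centre of the underside; x and y along its sides, z up through the lid. May be absent.
- box_5: Closed rivet carton, lid cream, brass dot on a white label; 68 x 68 x 24 mm (x, y, z), about 0.16 kg, rigid. Origin: centre of the underside; x and y along its sides, z up through the lid. May be absent.
- weight: Steel pattern weight, 60 mm across, 48 mm high. A bystander: leave it. Origin: centre of the underside.
- dye_jar: Amber jar of edge dye, 56 mm across, 58 mm high. A bystander: leave it. Origin: centre of the underside.
- wax: Yellow block of beeswax, 50 x 70 x 28 mm (x, y, z), 0.14 kg, rigid. Starts flat on the floor of the upper empty tote, in the half with the yellow end. Origin: centre of the underside; z up.
- spool: Spool of rust-red thread with cream flanges, 48 mm across, 52 mm high, 0.12 kg. Starts upright on the floor of the upper empty tote, in the half with the plain end. Origin: centre of the underside; z up the axis.

How it is judged:
By the outcome, as a careful person would: the job done as asked, in the order asked, and still so for the second after the job is handed in, with the robot touching nothing.
Of box_1, box_2, box_3, box_4, box_5 only 3 to 5 are there at a start; the rules pass over those that are not, and their reading is None.
At some moment in a run one of box_1, box_2, box_3, box_4, box_5 may be knocked a few centimetres aside while the robot is not near it.
It also fails if it takes over 210 s, if anything falls off the work surface, if the arm or the gripper's body presses on something with over 40 N, if the wrist force passes 120 N, or if a joint passes its speed limit or range.

## Working session

There is one attempt and no reset: what is moved stays moved. The work goes in short steps, Python scripts to look and compute and a tool call to move; the robot and the scene stay as the last step left them, time stands still between calls to the robot, and variables do not carry over. Pictures are saved under pics/ and viewed, and the job is handed in when it is done.

Besides the shell and the picture viewer there is one more tool, called after "Call:" as name(argument=value, ...) on one line, values as JSON. step_arm: Moves the arm, as the interface text tells. Its arguments: {"type":"object","properties":{"series":{"type":"array"},"newtons":{"type":"number"}},"required":["series"]}

```bash
ls; mkdir -p pics; python3 - <<'E'
from workcell import env
import cv2
print(env.get_state(), env.grip_depth)
for n in("top","side"):
    c=env.read_camera(n)
    print(n,c["vertical_fov"],c["cx"],c["cy"],c["camera_from_world"].tolist() if hasattr(c["camera_from_world"],'tolist') else c["camera_from_world"], [k for k in c])
    cv2.imwrite(f"pics/{n}0.png",c["frame"][:,:,::-1])
E
```

```text
pics
{'clock': 0.0, 'joint_pos': array([-1.29957773e+00,  3.14034336e-01,  4.49631026e-02,  1.30357666e+00,
       -2.50431624e-05,  1.43119538e+00]), 'qvel': array([ 0.00013342,  0.00049412, -0.00138445, -0.00100982, -0.00026491,
        0.0025754 ]), 'tau': array([-3.03993456e-04, -4.80624104e+01,  2.98535067e+01,  1.94217620e-02,
       -2.32917830e-05, -1.23891809e-05]), 'tcp_pos': array([ 0.22946687, -0.52662866,  0.2084831 ]), 'orientation': array([-9.22955852e-04,  9.78977065e-01,  2.03968256e-01, -7.33752151e-05]), 'wrist_force': array([ 0.23951337,  0.30824769, -0.35977059]), 'ft_torque': array([ 0.02659632, -0.00568044,  0.03695187]), 'finger_gap': 0.0853238467414233} 0.0187
top 45.83074257128314 317.8779699067638 201.66337350358043 [[-0.027498817572642054, -0.9995621894730262, 0.01091990879066171, 0.018126978505261977], [-0.9922025057391084, 0.025964607731147653, -0.12190170938261004, 0.5538059151000065], [0.1215648083827768, -0.014186913732642671, -0.9924821050485501, 1.153324077083525], [0.0, 0.0, 0.0, 1.0]] ['frame', 'vertical_fov', 'cx', 'cy', 'camera_from_world']
side 45.85197181337943 320.9605274328178 200.3681162625554 [[-0.6910905795605036, -0.7227476499376642, 0.005444754568486254, 0.403312623758948], [-0.4916421569998031, 0.4645591746433301, -0.7365275030270685, 0.33436596346267217], [0.529794111238798, -0.5116840898096123, -0.6763856828263002, 0.8462242184479354], [0.0, 0.0, 0.0, 1.0]] ['frame', 'vertical_fov', 'cx', 'cy', 'camera_from_world']
```

```bash
cat > h.py <<'E'
from workcell import env
import cv2, numpy as np
from scipy.spatial.transform import Rotation as R
class Cam:
    def __init__(s,n):
        c=env.read_camera(n); s.img=c["frame"][:,:,::-1].copy(); s.f=200/np.tan(np.radians(c["vertical_fov"]/2))
        s.cx,s.cy=c["cx"],c["cy"]; s.T=np.array(c["camera_from_world"]); s.hsv=cv2.cvtColor(s.img,cv2.COLOR_BGR2HSV); s.k=0.
    def C(s): return -s.T[:3,:3].T@s.T[:3,3]
    def ray(s,uv):
        uv=np.atleast_2d(np.asarray(uv,float)); d=np.c_[(uv[:,0]-s.cx)/s.f,(uv[:,1]-s.cy)/s.f,np.ones(len(uv))]
        return d@s.T[:3,:3]
    def plane(s,uv,z):
        d=s.ray(uv);C=s.C(); t=(z-C[2])/d[:,2]; return C+d*t[:,None]
    def proj(s,P):
        P=np.atleast_2d(P)@s.T[:3,:3].T+s.T[:3,3]; return np.c_[s.f*P[:,0]/P[:,2]+s.cx,s.f*P[:,1]/P[:,2]+s.cy]
    def crop(s,u0,v0,u1,v1,k,name):
        cv2.imwrite("pics/"+name,cv2.resize(s.img[v0:v1,u0:u1],None,fx=k,fy=k,interpolation=cv2.INTER_CUBIC))
def st():
    s=env.get_state(); m=R.from_quat(np.r_[s["orientation"][1:],s["orientation"][0]]).as_matrix()
    yaw=np.degrees(np.arctan2(m[1,1],m[0,1]))
    print("t %.2f tcp %s jawdir %.2f tilt %.2f gap %.4f F %s q6 %.2f"%(s["clock"],np.round(s["tcp_pos"],4),yaw,np.degrees(np.arccos(-m[2,2])),s["finger_gap"],np.round(s["wrist_force"],1),s["joint_pos"][5]))
    return s
E
python3 - <<'E'
from h import *
t=Cam("top");s=Cam("side")
t.crop(120,180,220,285,6,"tf.png");t.crop(410,155,515,265,5,"tn.png");t.crop(230,110,410,285,3,"tm.png")
s.crop(370,100,490,200,6,"sn.png")
st()
print(t.plane([[240,130],[396,127],[404,271],[239,275]],0.002))
print(s.proj([[0.36,0.21,0],[0.74,.21,0],[0.36,-.21,0],[.74,-.21,0]]))
E
```

```text
t 0.20 tcp [ 0.2295 -0.5268  0.2088] jawdir -66.46 tilt 0.07 gap 0.0854 F [ 0.3 -0.2 -0. ] q6 1.43
[[ 0.75248401  0.2016508   0.002     ]
 [ 0.75056971 -0.2082497   0.002     ]
 [ 0.37516144 -0.21068761  0.002     ]
 [ 0.37676175  0.20697836  0.002     ]]
[[322.35599347 330.06119952]
 [212.29155918 228.8485371 ]
 [447.52252691 225.08466323]
 [336.30994263 155.73986871]]
```

```bash
python3 - <<'E'
from h import *
t=Cam("top")
g=cv2.cvtColor(t.img,cv2.COLOR_BGR2GRAY).astype(float)
S=t.img[:,:,2].astype(float)
# mat edges by threshold on red channel along scan lines (subpixel)
def cross(line,th=90):
    i=np.where((line[:-1]>th)!=(line[1:]>th))[0]; return [(k+(line[k]-th)/(line[k]-line[k+1])) for k in i]
print("left edge v:u",[(v,[round(225+c,1) for c in cross(S[v,225:255])]) for v in range(130,275,16)])
print("right",[(v,[round(385+c,1) for c in cross(S[v,385:420])]) for v in range(130,275,16)])
print("top",[(u,[round(110+c,1) for c in cross(S[110:136,u])]) for u in range(242,400,20)])
print("bot",[(u,[round(262+c,1) for c in cross(S[262:290,u])]) for u in range(242,405,20)])
E
```

```text
left edge v:u [(130, [np.float64(238.5)]), (146, [np.float64(237.8)]), (162, [np.float64(238.1)]), (178, [np.float64(238.1)]), (194, [np.float64(238.3)]), (210, [np.float64(238.4)]), (226, [np.float64(238.7)]), (242, [np.float64(238.6), np.float64(253.6)]), (258, [np.float64(238.1)]), (274, [np.float64(238.8)])]
right [(130, [np.float64(396.1)]), (146, [np.float64(397.1)]), (162, [np.float64(398.1)]), (178, [np.float64(398.6)]), (194, [np.float64(399.5)]), (210, [np.float64(400.1)]), (226, [np.float64(401.0), np.float64(418.8)]), (242, [np.float64(401.7)]), (258, [np.float64(402.7)]), (274, [])]
top [(242, [np.float64(129.7)]), (262, [np.float64(129.4)]), (282, [np.float64(128.8)]), (302, [np.float64(128.4)]), (322, [np.float64(127.7)]), (342, [np.float64(127.4)]), (362, [np.float64(127.0), np.float64(134.9)]), (382, [np.float64(126.5)])]
bot [(242, [np.float64(274.9)]), (262, [np.float64(264.9), np.float64(274.5)]), (282, [np.float64(273.7)]), (302, [np.float64(273.2)]), (322, [np.float64(272.7)]), (342, [np.float64(272.2)]), (362, [np.float64(271.6)]), (382, [np.float64(270.8)]), (402, [np.float64(270.5)])]
```

```bash
python3 - <<'E'
from h import *
t=Cam("top"); print(t.f)
P=t.plane([[238.0,129.8],[396,126.2],[403.3,270.4],[239,275]],0.001);print(P.round(4))
print([round(float(np.linalg.norm(P[i]-P[(i+1)%4])),4) for i in range(4)], P.mean(0))
# yellow masks
m=cv2.inRange(t.hsv,(24,120,120),(34,255,255))
n,l,s,c=cv2.connectedComponentsWithStats(m)
for i in range(1,n):
    if s[i,4]>20: 
        pts=np.argwhere(l==i)[:,::-1].astype(np.float32); r=cv2.minAreaRect(pts); print(s[i],cv2.boxPoints(r).round(1).tolist())
s_=Cam("side")
m=cv2.inRange(s_.hsv,(24,120,120),(34,255,255))
n,l,s,c=cv2.connectedComponentsWithStats(m)
for i in range(1,n):
    if s[i,4]>20: 
        pts=np.argwhere(l==i)[:,::-1].astype(np.float32); r=cv2.minAreaRect(pts); print(s[i],cv2.boxPoints(r).round(1).tolist())
E
```

```text
473.11217819135067
[[ 0.7534  0.207   0.001 ]
 [ 0.753  -0.2085  0.001 ]
 [ 0.3767 -0.2092  0.001 ]
 [ 0.3767  0.2071  0.001 ]]
[0.4156, 0.3763, 0.4163, 0.3767] [ 0.56496806 -0.00088755  0.001     ]
[435 164  74  23 363] [[434.79998779296875, 168.89999389648438], [436.3999938964844, 162.5], [508.70001220703125, 181.1999969482422], [507.1000061035156, 187.60000610351562]]
[129 194  69  10 317] [[128.6999969482422, 198.8000030517578], [196.8000030517578, 193.10000610351562], [197.1999969482422, 197.8000030517578], [129.10000610351562, 203.5]]
[389 114  51  17 155] [[388.29998779296875, 127.5], [438.5, 113.19999694824219], [439.6000061035156, 117.19999694824219], [389.5, 131.60000610351562]]
[144 271  72  53 355] [[142.8000030517578, 320.29998779296875], [213.6999969482422, 270.1000061035156], [216.60000610351562, 274.20001220703125], [145.6999969482422, 324.3999938964844]]
```

```bash
python3 - <<'E'
from h import *
t=Cam("top")
for z,a,b in((.072,[128.9,201],[197.2,195.4]),(.112,[435.6,165.7],[508,184.4])):
    P=t.plane([a,b],z);print(P.round(4),np.linalg.norm(P[0]-P[1]))
t.crop(0,30,640,80,1,"edge.png")
S=t.img.astype(int)
for u in list(range(20,40,6))+list(range(135,260,8))+list(range(385,480,8))+list(range(580,612,6)):
    # brown-green boundary: use gradient of blue/ sum at rows 35..70
    col=S[35:75,u-1:u+2].sum(2).mean(1); col=np.convolve(col,[.25,.5,.25],'valid');g=np.diff(col);k=np.argmax(g);print(u,36.5+k,int(g[k]),end=' | ')
t.crop(0,20,320,120,2,"e1.png")
E
```

```text
[[0.563  0.4605 0.072 ]
 [0.5724 0.2959 0.072 ]] 0.16482943457797547
[[ 0.6231 -0.277   0.112 ]
 [ 0.5739 -0.446   0.112 ]] 0.1759822199699648
20 57.5 45 | 26 56.5 32 | 32 57.5 20 | 38 56.5 26 | 135 54.5 41 | 143 55.5 24 | 151 61.5 19 | 159 53.5 27 | 167 53.5 36 | 175 53.5 48 | 183 53.5 22 | 191 71.5 17 | 199 53.5 36 | 207 72.5 46 | 215 70.5 52 | 223 69.5 52 | 231 70.5 49 | 239 68.5 40 | 247 69.5 41 | 255 51.5 46 | 385 48.5 14 | 393 49.5 23 | 401 48.5 38 | 409 64.5 31 | 417 63.5 41 | 425 62.5 46 | 433 47.5 25 | 441 48.5 25 | 449 54.5 18 | 457 47.5 19 | 465 47.5 28 | 473 46.5 21 | 580 72.5 20 | 586 68.5 12 | 592 67.5 9 | 598 45.5 15 | 604 48.5 13 | 610 64.5 18 |
```

```bash
python3 - <<'E'
from h import *
t=Cam("top"); s=Cam("side"); print(t.C(),s.C())
S=t.img[:,:,2].astype(float)
def quad(pts,z):
    P=t.plane(pts,z)[:,:2]; c=P.mean(0)
    print("quad",P.round(4).tolist(),"c",c.round(4),"lens",[round(float(np.linalg.norm(P[i]-P[(i+1)%4])),4) for i in range(4)],
     "yaws",[round(float(np.degrees(np.arctan2(*(a)[::-1]))),2) for a in (P[0]-P[3],P[1]-P[2],P[0]-P[1],P[3]-P[2])])
quad([[128.7,199.3],[198,194],[202.3,268.8],[132,275.2]],.072)
# nest: corners upper tote from tn.png crop(410,155) x5
quad([[410+150/5,155+44/5],[410+493/5,155+145/5],[410+395/5,155+508/5],[410+52/5,155+405/5]],.112)
# blue mask convex quad
for name,(u0,v0,u1,v1) in dict(full=(115,180,215,290),nest=(405,150,520,270)).items():
    h=t.hsv[v0:v1,u0:u1]; m=cv2.inRange(h,(85,60,30),(125,255,255))|cv2.inRange(h,(24,120,120),(34,255,255))
    m=cv2.morphologyEx(m,cv2.MORPH_OPEN,np.ones((3,3)))
    c=max(cv2.findContours(m,cv2.RETR_EXTERNAL,2)[0],key=cv2.contourArea); hull=cv2.convexHull(c)
    q=cv2.approxPolyDP(hull,5,True)[:,0]+[u0,v0]; print(name,q.tolist(),cv2.contourArea(hull))
E
```

```text
[0.40978247 0.0201018  1.21196545] [-0.00521065  0.56915994  0.81644774]
quad [[0.5671, 0.4611], [0.5757, 0.294], [0.3957, 0.2832], [0.3853, 0.4495]] c [0.481  0.3719] lens [0.1673, 0.1804, 0.1666, 0.1823] yaws [3.65, 3.43, 92.95, 93.59]
quad [[0.6274, -0.2878], [0.5748, -0.4475], [0.4058, -0.3888], [0.4578, -0.2319]] c [ 0.5165 -0.339 ] lens [0.1682, 0.1788, 0.1652, 0.1786] yaws [-18.22, -19.17, 71.76, 71.67]
full [[197, 199], [201, 267], [133, 273], [130, 205]] 4703.0
nest [[440, 164], [507, 183], [488, 255], [418, 237]] 5721.5
```

```bash
cat >> h.py <<'E'
COL={"box_1":((170,120,60),(180,255,255)),"box_2":((60,80,25),(88,255,200)),"box_4":((12,150,150),(20,255,255)),}
def rectinfo(cam,mask,z,off=(0,0)):
    c=cv2.findContours(mask,cv2.RETR_EXTERNAL,cv2.CHAIN_APPROX_NONE)[0]
    if not c: return None
    c=max(c,key=cv2.contourArea); return cv2.contourArea(c),cv2.boxPoints(cv2.minAreaRect(c))+np.array(off)
E
python3 - <<'E'
from h import *
t=Cam("top"); s=Cam("side")
P=s.plane([[144.2,322.3],[215,272.3]],.072); print("side full yellow",P.round(4),np.linalg.norm(P[0]-P[1]),P.mean(0))
P=s.plane([[388.9,129.5],[439,115.2]],.112); print("side nest yellow",P.round(4),np.linalg.norm(P[0]-P[1]),P.mean(0))
P=t.plane([[128.9,201],[197.2,195.4]],.072); print("top full",P.mean(0))
# print hsv samples
for n,(u,v) in dict(green=(258,152),ochre=(356,152),red=(262,200),black=(322,187),blacklab=(326,201),cream=(258,260),mat=(322,230),wax=(466,205),flange=(463,222)).items(): print(n,t.hsv[v,u])
s.crop(190,140,450,330,3,"sm.png")
E
```

```text
side full yellow [[0.5618 0.4648 0.072 ]
 [0.5697 0.3061 0.072 ]] 0.15892910381472589 [0.56576634 0.38543513 0.072     ]
side nest yellow [[ 0.6232 -0.2848  0.112 ]
 [ 0.5738 -0.4384  0.112 ]] 0.1613991389070133 [ 0.59850595 -0.36159562  0.112     ]
top full [0.5676715 0.3782156 0.072    ]
green [60 56 41]
ochre [ 16 194 201]
red [  3 201 147]
black [15 23 44]
blacklab [ 27  53 218]
cream [ 22  78 192]
mat [36 32 40]
wax [ 22 184 226]
flange [ 27  73 225]
```

```bash
python3 - <<'E'
from h import *
t=Cam("top"); s=Cam("side")
print("spool",t.plane([459.6,227.4],.096),s.plane([443.3,152.7],.096))
tn=lambda a:np.array(a)/5+[410,155]
sn=lambda a:np.array(a)/6+[370,100]
W=t.plane(tn([[235,147],[342,183],[292,310],[190,272]]),.072); print("wax top",W.round(4).tolist(),[round(float(np.linalg.norm(W[i]-W[(i+1)%4])),4) for i in range(4)])
for a,b in((1,2),(0,3),(0,1),(3,2)): print(np.degrees(np.arctan2(*(W[a]-W[b])[:2][::-1])))
W=s.plane(sn([[248,245],[345,222],[398,290],[325,338]]),.072); print("wax side",W.round(4).tolist())
st()
# boxes: top-lid outlines in tm.png (230,110) x3 
tm=lambda a:np.array(a)/3+[230,110]
B=dict(green=[[83,86],[160,77],[172,156],[93,164]],ochre=[[371,81],[451,75],[458,155],[378,160]],red=[[82,234],[160,212],[180,290],[103,309]],cream=[[71,383],[155,371],[167,456],[84,466]],black=[[240,225],[316,222],[316,297],[240,298]])
for n,q in B.items():
    P=t.plane(tm(q),.026)[:,:2]; print(n,P.mean(0).round(4),[round(float(np.linalg.norm(P[i]-P[(i+1)%4])),3) for i in range(4)],[round(float(np.degrees(np.arctan2(*(a)[::-1]))),1) for a in (P[0]-P[3],P[1]-P[2],P[0]-P[1],P[3]-P[2])])
print("jar,weight",t.plane(tm([418,255]),.058),t.plane(tm([425,413]),.048))
E
```

```text
spool [[ 0.47629498 -0.32975278  0.096     ]] [[ 0.47517213 -0.32491111  0.096     ]]
wax top [[0.583, -0.3376, 0.072], [0.5639, -0.389, 0.072], [0.5024, -0.3603, 0.072], [0.5222, -0.3118, 0.072]] [0.0548, 0.0679, 0.0524, 0.0661]
-24.962218316845583
-23.01044736349244
69.55256613910367
67.76607205712403
wax side [[0.5821, -0.3359, 0.072], [0.563, -0.3823, 0.072], [0.5152, -0.3572, 0.072], [0.516, -0.3055, 0.072]]
t 0.70 tcp [ 0.2296 -0.5272  0.2095] jawdir -66.46 tilt 0.01 gap 0.0855 F [ 0.1  0.5 -0.2] q6 1.43
green [0.6906 0.1159] [0.066, 0.07, 0.067, 0.068] [6.4, 7.3, 95.4, 94.4]
ochre [ 0.6871 -0.1295] [0.069, 0.07, 0.068, 0.069] [2.8, 2.4, 93.0, 92.2]
red [0.5697 0.1143] [0.068, 0.069, 0.066, 0.066] [14.7, 13.1, 104.5, 102.5]
cream [0.4378 0.1263] [0.071, 0.071, 0.069, 0.07] [8.3, 7.0, 96.6, 95.2]
black [ 0.5671 -0.0093] [0.064, 0.064, 0.064, 0.062] [-1.5, -1.8, 90.8, 89.2]
jar,weight [[ 0.56434966 -0.12363909  0.058     ]] [[ 0.43526564 -0.12529751  0.048     ]]
```

Call:
step_arm(series=[[[24.7, 19.9, -2], 2.41, 40], [[24.7, 19.9, -2], 2.41, 40], [[24.7, 19.9, -2], 2.41, 40], [[24.7, 19.9, -2], 2.41, 40], [[24.7, 19.9, -2], 2.41, 40]], newtons=40)

```text
clock: 1.32
tcp_pos: [0.474, -0.3303, 0.1899]
orientation: [0.0, 0.779, 0.627, 0.0]
wrist_force: [0.3, -0.8, -1.1]
finger_gap: 0.072
```

Call:
step_arm(series=[[[0.2, 0.2, 0], 1.466, 70], [[0.2, 0.2, 0], 1.466, 70], [[0.2, 0.2, 0], 1.466, 70], [[0.2, 0.2, 0], 1.466, 70], [[0.2, 0.2, 0], 1.466, 70]])

```text
clock: 1.95
tcp_pos: [0.476, -0.3282, 0.1899]
orientation: [0.0, 0.412, 0.911, 0.0]
wrist_force: [0.7, -0.1, -0.4]
finger_gap: 0.0621
```

Call:
step_arm(series=[[[0, 0, -3], 0.532, 70], [[0, 0, -3], 0.532, 70], [[0, 0, -3], 0.532, 70], [[0, 0, -3], 0.532, 70]])

```text
clock: 2.45
tcp_pos: [0.476, -0.3282, 0.1599]
orientation: [0.0, 0.159, 0.987, 0.0]
wrist_force: [-0.3, -0.3, 0.6]
finger_gap: 0.0621
```

```bash
python3 - <<'E'
from h import *
s=st();t=Cam("top");c=Cam("side");t.crop(390,120,530,270,4,"a1t.png");c.crop(350,60,510,210,4,"a1s.png")
p=s["tcp_pos"];print(t.proj(p),c.proj(p))
E
```

```text
t 2.45 tcp [ 0.476  -0.3282  0.1599] jawdir 71.71 tilt 0.04 gap 0.0621 F [-0.3 -0.3  0.6] q6 -0.42
[[467.72633496 225.60229905]] [[448.51325463 131.00266113]]
```

```bash
python3 - <<'E'
from h import *
s=env.get_state();t=Cam("top");p=s["tcp_pos"];a=np.radians(71.7);d=np.array([np.cos(a),np.sin(a),0]);e=np.array([-d[1],d[0],0])
for z in(.005,.03,.06):
  for r in (.031,.045):
    for w in(-.011,.011):
      print(z,r,w,((t.proj(p+d*r+e*w+[0,0,z])-[390,120])*4).round(0))
t.crop(430,190,500,245,10,"a2.png")
E
```

```text
0.005 0.031 -0.011 [[265. 387.]]
0.005 0.031 0.011 [[255. 424.]]
0.005 0.045 -0.011 [[241. 379.]]
0.005 0.045 0.011 [[231. 417.]]
0.03 0.031 -0.011 [[279. 383.]]
0.03 0.031 0.011 [[269. 421.]]
0.03 0.045 -0.011 [[254. 375.]]
0.03 0.045 0.011 [[244. 414.]]
0.06 0.031 -0.011 [[297. 377.]]
0.06 0.031 0.011 [[286. 417.]]
0.06 0.045 -0.011 [[271. 370.]]
0.06 0.045 0.011 [[260. 409.]]
```

Call:
step_arm(series=[[[0, 0, -5], 0, 70], [[0, 0, -7], 0, 70], [[0, 0, -8.5], 0, 70], [[0, 0, -10], 0, 70], [[0, 0, -10], 0, 70]])

```text
clock: 3.22
tcp_pos: [0.4757, -0.3279, 0.0592]
orientation: [-0.0, 0.159, 0.987, 0.001]
wrist_force: [0.8, 0.3, 0.0]
finger_gap: 0.0621
```

Call:
step_arm(series=[[[0, 0, 0], 0, 180], [[0, 0, 0], 0, 180], [[0, 0, 0], 0, 180], [[0, 0, 0], 0, 180]])

```text
clock: 3.72
tcp_pos: [0.4762, -0.3282, 0.0602]
orientation: [0.0, 0.159, 0.987, 0.0]
wrist_force: [-0.5, 1.6, 6.0]
finger_gap: 0.0464
```

Call:
step_arm(series=[[[0, 0, 3], 0, 180], [[0, 0, 7], 0, 180], [[0, 0, 12], 0, 180], [[0, 0, 12], 0, 180]])

```text
clock: 4.22
tcp_pos: [0.4783, -0.3302, 0.1846]
orientation: [0.004, 0.159, 0.987, -0.002]
wrist_force: [0.9, 0.1, -2.4]
finger_gap: 0.0462
```

```bash
python3 - <<'E'
from h import *
s=st();t=Cam("top");t.crop(390,120,530,270,4,"a3.png")
E
```

```text
t 4.22 tcp [ 0.4783 -0.3302  0.1846] jawdir 71.65 tilt 0.50 gap 0.0462 F [ 0.9  0.1 -2.4] q6 -0.42
```

```bash
python3 - <<'E'
from h import *
t=Cam("top")
for P in ([.476,-.328,.096],[.4783,-.3302,.2206],[.4783-.006,-.3302-.0,.2206]):
    print(((t.proj(P)-[390,120])*4).round(0))
t.crop(440,190,510,245,10,"a4.png")
c=Cam("side"); c.crop(400,60,520,160,5,"a4s.png")
E
```

```text
[[275. 430.]]
[[352. 410.]]
[[353. 421.]]
```

Call:
step_arm(series=[[[-4.8, 33, 0], 0, 180], [[-4.8, 33, 0], 0, 180], [[-4.8, 33, 0], 0, 180], [[-4.8, 33, 0], 0, 180], [[-4.8, 33, 0], 0, 180]])

```text
clock: 5.0
tcp_pos: [0.4289, -0.017, 0.1772]
orientation: [-0.002, 0.16, 0.987, 0.001]
wrist_force: [0.9, 1.4, -1.1]
finger_gap: 0.0461
```

Call:
step_arm(series=[[[-0.2, 2, -4], 0, 180], [[-0.2, 2, -10], 0, 180], [[-0.2, 2, -14], 0, 180], [[-0.2, 2, -15.5], 0, 180], [[-0.2, 2, -15.5], 0, 180]])

```text
clock: 5.62
tcp_pos: [0.4238, 0.0035, 0.0197]
orientation: [-0.005, 0.16, 0.987, 0.001]
wrist_force: [0.7, 0.1, -1.2]
finger_gap: 0.0461
```

```bash
python3 - <<'E'
from h import *
s=st();t=Cam("top");c=Cam("side");t.crop(270,180,390,290,5,"b1t.png");c.crop(280,160,440,300,5,"b1s.png")
E
```

```text
t 5.62 tcp [0.4238 0.0035 0.0197] jawdir 71.61 tilt 0.59 gap 0.0461 F [ 0.7  0.1 -1.2] q6 0.14
```

Call:
step_arm(series=[[[0, 0, -0.2], 0, 180], [[0, 0, -0.3], 0, 180], [[0, 0, -0.3], 0, 180]])

```text
clock: 6.1
tcp_pos: [0.4266, 0.0029, 0.0192]
orientation: [-0.002, 0.16, 0.987, 0.001]
wrist_force: [-0.0, 0.4, -2.0]
finger_gap: 0.0461
```

Call:
step_arm(series=[[[0, 0, 0], 0, 80], [[0, 0, 0], 0, 70], [[0, 0, 0], 0, 70], [[0, 0, 5], 0, 70], [[0, 0, 14], 0, 70]])

```text
clock: 6.72
tcp_pos: [0.4251, 0.0032, 0.1319]
orientation: [-0.004, 0.16, 0.987, 0.001]
wrist_force: [1.8, 0.0, -0.4]
finger_gap: 0.0618
```

Call:
step_arm(series=[[[4, -6, 4], -0.1, 65], [[11.8, -35.2, 5], -0.1, 65], [[11.8, -35.2, 5], -0.1, 65], [[11.8, -35.2, 5], -0.1, 65], [[11.8, -35.2, 5], -0.1, 65]])

```text
clock: 7.35
tcp_pos: [0.5247, -0.2848, 0.1778]
orientation: [-0.004, 0.209, 0.978, 0.001]
wrist_force: [-0.1, -0.1, -0.1]
finger_gap: 0.0636
```

```bash
python3 - <<'E'
from h import *
s=st();t=Cam("top");c=Cam("side");t.crop(270,180,390,290,5,"c1t.png");c.crop(280,160,440,300,5,"c1s.png")
t.crop(400,150,520,260,5,"c1n.png")
E
```

```text
t 7.35 tcp [ 0.5247 -0.2848  0.1778] jawdir 65.86 tilt 0.46 gap 0.0636 F [-0.1 -0.1 -0.1] q6 -0.21
```

```bash
python3 - <<'E'
from h import *
t=Cam("top");c=Cam("side")
for cam,roi in((t,(295,225,345,275)),(c,(350,225,385,270))):
    u0,v0,u1,v1=roi
    m=cv2.inRange(cam.hsv[v0:v1,u0:u1],(18,30,150),(35,140,255)); m=cv2.morphologyEx(m,cv2.MORPH_CLOSE,np.ones((5,5)))
    cs=sorted(cv2.findContours(m,0,1)[0],key=cv2.contourArea)[-1]; e=cv2.fitEllipse(cs); ce=np.array(e[0])+[u0,v0]; print(e,ce,cam.plane(ce,.053))
E
```

```text
((24.822998046875, 27.37251091003418), (18.339204788208008, 18.965036392211914), 2.4817392826080322) [319.82299805 252.37251091] [[0.42719335 0.00222081 0.053     ]]
((19.009984970092773, 15.741312026977539), (15.886545181274414, 22.31205940246582), 96.25413513183594) [369.00998497 240.74131203] [[0.426364   0.00543809 0.053     ]]
```

Call:
step_arm(series=[[[1.8, -6.4, -1], 0, 65], [[1.8, -6.4, -3], 0, 65], [[1.8, -6.4, -3], 0, 65], [[1.8, -6.4, -3], 0, 65]])

```text
clock: 8.05
tcp_pos: [0.5419, -0.3461, 0.1476]
orientation: [-0.005, 0.209, 0.978, 0.002]
wrist_force: [0.4, 0.7, 0.5]
finger_gap: 0.0639
```

```bash
python3 - <<'E'
from h import *
s=st();t=Cam("top");t.crop(420,150,520,240,6,"d1.png")
E
```

```text
t 8.05 tcp [ 0.5419 -0.3461  0.1476] jawdir 65.83 tilt 0.58 gap 0.0639 F [0.4 0.7 0.5] q6 -0.27
```

Call:
step_arm(series=[[[0.1, -0.3, -4], 0, 65], [[0.1, -0.3, -7], 0, 65], [[0.1, -0.3, -9], 0, 65], [[0.1, -0.3, -9.8], 0, 65], [[0.1, -0.3, -9.8], 0, 65]])

```text
clock: 8.72
tcp_pos: [0.5435, -0.3489, 0.0507]
orientation: [-0.004, 0.209, 0.978, 0.001]
wrist_force: [0.4, 0.3, -0.1]
finger_gap: 0.0634
```

```bash
python3 - <<'E'
from h import *
s=st();t=Cam("top");t.crop(420,150,520,240,6,"d2.png")
E
```

```text
t 8.72 tcp [ 0.5435 -0.3489  0.0507] jawdir 65.87 tilt 0.49 gap 0.0634 F [ 0.4  0.3 -0.1] q6 -0.27
```

Call:
step_arm(series=[[[0, 0, -0.1], 0, 180], [[0, 0, -0.1], 0, 180], [[0, 0, -0.1], 0, 180], [[0, 0, -0.1], 0, 180]], newtons=50)

```text
clock: 9.28
tcp_pos: [0.5439, -0.3496, 0.0505]
orientation: [-0.003, 0.209, 0.978, 0.001]
wrist_force: [-0.4, 0.2, 1.1]
finger_gap: 0.0253
```

Call:
step_arm(series=[[[0, 0, 3], 0, 180], [[0, 0, 7], 0, 180], [[0, 0, 13], 0, 180], [[0, 0, 13], 0, 180]])

```text
clock: 9.78
tcp_pos: [0.5465, -0.3517, 0.1867]
orientation: [0.001, 0.209, 0.978, -0.002]
wrist_force: [0.5, -0.3, -0.4]
finger_gap: 0.0248
```

```bash
python3 - <<'E'
from h import *
s=st();t=Cam("top");t.crop(400,130,520,250,5,"d3.png");c=Cam("side");c.crop(370,80,490,190,5,"d3s.png")
E
```

```text
t 9.78 tcp [ 0.5465 -0.3517  0.1867] jawdir 65.86 tilt 0.23 gap 0.0248 F [ 0.5 -0.3 -0.4] q6 -0.27
```

```bash
python3 - <<'E'
from h import *
t=Cam("top")
print(t.plane([450,197.5],.057),t.proj([.5565,-.3197,.057]))
# wax now: mask
m=cv2.inRange(t.hsv[170:225,440:490],(14,120,120),(27,255,255)); a,q=rectinfo(t,m,0,(440,170)); print(a,q.tolist()); print(t.plane(q,.072).round(4).tolist(), t.plane(q,.072).mean(0))
# current tips d3: left tip (390,303)/5+(400,130), right (468,335)
print(t.plane(np.array([[390,303],[468,335]])/5+[400,130],.19), )
E
```

```text
[[ 0.5530685  -0.32293671  0.057     ]] [[448.61040624 196.15731415]]
584.5 [[446.98613834381104, 210.66138458251953], [457.67920684814453, 182.59208011627197], [478.22178649902344, 190.4178237915039], [467.5287170410156, 218.48712921142578]]
[[0.5192, -0.3092, 0.072], [0.5875, -0.3396, 0.072], [0.5668, -0.3887, 0.072], [0.4988, -0.358, 0.072]] [ 0.54308076 -0.34885768  0.072     ]
[[ 0.55019258 -0.34589142  0.19      ]
 [ 0.53517633 -0.37916851  0.19      ]]
```

Call:
step_arm(series=[[[-0.3, 0.3, -4], 0, 65], [[-0.3, 0.3, -8], 0, 65], [[-0.3, 0.3, -11], 0, 65], [[-0.3, 0.3, -13.6], 0, 65], [[-0.3, 0.3, -13.6], 0, 65]])

```text
clock: 10.55
tcp_pos: [0.5377, -0.3439, 0.0394]
orientation: [-0.008, 0.209, 0.978, 0.003]
wrist_force: [-0.5, 0.6, 1.3]
finger_gap: 0.0634
```

Call:
step_arm(series=[[[0, 0, -0.3], 0, 65], [[0, 0, -0.7], 0, 65], [[0, 0, -0.7], 0, 65]])

```text
clock: 10.92
tcp_pos: [0.5378, -0.3441, 0.0328]
orientation: [-0.007, 0.209, 0.978, 0.003]
wrist_force: [-0.1, -0.1, 0.0]
finger_gap: 0.0637
```

```bash
python3 - <<'E'
from h import *
s=st();t=Cam("top");t.crop(420,150,520,240,6,"d5.png")
E
```

```text
t 10.93 tcp [ 0.5378 -0.3441  0.0328] jawdir 65.85 tilt 0.91 gap 0.0637 F [-0.1 -0.1  0. ] q6 -0.27
```

Call:
step_arm(series=[[[0.4, -0.4, 0.3], 0, 65], [[0.4, -0.4, 0.3], 0, 65]])

```text
clock: 11.22
tcp_pos: [0.5429, -0.3491, 0.037]
orientation: [-0.006, 0.209, 0.978, 0.002]
wrist_force: [-0.6, 0.1, 0.0]
finger_gap: 0.0639
```

Call:
step_arm(series=[[[0, 0, 0], 0, 120], [[0, 0, 0], 0, 160], [[0, 0, 0], 0, 160], [[0, 0, 0], 0, 160]])

```text
clock: 11.72
tcp_pos: [0.5432, -0.3495, 0.0374]
orientation: [-0.006, 0.209, 0.978, 0.002]
wrist_force: [0.6, -1.1, 3.3]
finger_gap: 0.0485
```

Call:
step_arm(series=[[[0, 0, 3], 0, 160], [[0, 0, 7], 0, 160], [[0, 0, 13], 0, 160], [[0, 0, 14], 0, 160]])

```text
clock: 12.22
tcp_pos: [0.5449, -0.3506, 0.1818]
orientation: [-0.003, 0.209, 0.978, 0.001]
wrist_force: [-0.1, -0.2, -1.4]
finger_gap: 0.0487
```

```bash
python3 - <<'E'
from h import *
s=st();t=Cam("top");t.crop(400,130,520,250,5,"d6.png")
E
```

```text
t 12.22 tcp [ 0.5449 -0.3506  0.1818] jawdir 65.85 tilt 0.33 gap 0.0487 F [-0.1 -0.2 -1.4] q6 -0.27
```

Call:
step_arm(series=[[[14.5, 34.6, 0], 0.42, 160], [[14.5, 34.6, 0], 0.42, 160], [[14.5, 34.6, 0], 0.42, 160], [[14.5, 34.6, -4], 0.42, 160], [[14.5, 34.6, -8], 0.42, 160]])

```text
clock: 12.9
tcp_pos: [0.6623, -0.0671, 0.1361]
orientation: [-0.004, 0.0, 1.0, 0.0]
wrist_force: [0.8, 0.1, -0.6]
finger_gap: 0.0484
```

```bash
python3 - <<'E'
from h import *
s=st();t=Cam("top");t.crop(230,110,410,285,3,"e1.png")
E
```

```text
t 12.90 tcp [ 0.6623 -0.0671  0.1361] jawdir 89.95 tilt 0.44 gap 0.0484 F [ 0.8  0.1 -0.6] q6 -0.22
```

Arm hides the spot; boxes on the left are unmoved. Moving above the free spot, then down.

Call:
step_arm(series=[[[2.8, 6.2, 0], 0, 160], [[2.8, 6.2, -3], 0, 160], [[2.8, 6.2, -8], 0, 160], [[2.8, 6.2, -8], 0, 160]])

```text
clock: 13.45
tcp_pos: [0.6835, 0.0034, 0.043]
orientation: [-0.014, -0.003, 1.0, 0.004]
wrist_force: [-0.5, 0.4, -1.1]
finger_gap: 0.0486
```

Call:
step_arm(series=[[[0, 0, -2], 0, 160], [[0, 0, -4], 0, 160], [[0, 0, -4], 0, 160], [[0, 0, -4], 0, 160]])

```text
clock: 13.95
tcp_pos: [0.6843, 0.0029, 0.0047]
orientation: [-0.013, -0.003, 1.0, 0.004]
wrist_force: [-0.2, 1.0, -0.9]
finger_gap: 0.0486
```

Call:
step_arm(series=[[[0, 0, -0.5], 0, 160], [[0, 0, -0.8], 0, 160], [[0, 0, -0.8], 0, 160], [[0, 0, -0.8], 0, 160]])

```text
clock: 14.45
tcp_pos: [0.6843, 0.003, -0.0033]
orientation: [-0.013, -0.003, 1.0, 0.004]
wrist_force: [-1.0, -0.2, -0.9]
finger_gap: 0.0488
```

```bash
python3 - <<'E'
from h import *
s=st();c=Cam("side");c.crop(200,120,400,280,4,"e2.png")
print(s["joint_pos"],s["qvel"])
E
```

```text
t 14.45 tcp [ 0.6843  0.003  -0.0033] jawdir 90.30 tilt 1.58 gap 0.0488 F [-1.  -0.2 -0.9] q6 -0.12
[-0.11531868  0.66672191  0.0770586   1.0081163   0.00527129 -0.12073525] [-0.00118847  0.00141572  0.00089727 -0.00081842 -0.00043152  0.00061101]
```

Call:
step_arm(series=[[[0, 0, -0.3], 0, 160], [[0, 0, -0.3], 0, 100], [[0, 0, -0.3], 0, 100], [[0, 0, -0.1], 0, 100]])

```text
clock: 15.0
tcp_pos: [0.6844, 0.003, -0.0041]
orientation: [-0.013, -0.003, 1.0, 0.004]
wrist_force: [0.4, 0.0, 0.1]
finger_gap: 0.0518
```

```bash
sed -i 's/    return s$/    print("zaxis deg x %.2f y %.2f"%tuple(np.degrees(m[:2,2]))); return s/' h.py; python3 - <<'E'
from h import *
s=st()
E
```

```text
t 15.00 tcp [ 0.6844  0.003  -0.0041] jawdir 90.30 tilt 1.57 gap 0.0518 F [0.4 0.  0.1] q6 -0.12
zaxis deg x -1.50 y 0.47
```

Call:
step_arm(series=[[[0, 0, 4], 0, 100], [[0, 0, 9], 0, 100], [[0, 0, 14], 0, 100], [[0, 0, 14], 0, 100], [[0, 0, 14], 0, 100]])

```text
clock: 15.62
tcp_pos: [0.6843, 0.003, 0.1358]
orientation: [-0.013, -0.003, 1.0, 0.004]
wrist_force: [-0.5, 0.5, -0.1]
finger_gap: 0.0519
```

```bash
python3 - <<'E'
from h import *
s=st()
E
```

```text
t 15.62 tcp [0.6843 0.003  0.1358] jawdir 90.30 tilt 1.55 gap 0.0519 F [-0.5  0.5 -0.1] q6 -0.12
zaxis deg x -1.48 y 0.47
```

Call:
step_arm(series=[[[-2, -6, 6], -0.18, 100], [[-4, -12, 12], -0.37, 150]])

```text
clock: 15.88
tcp_pos: [0.654, -0.083, 0.2197]
orientation: [-0.015, 0.182, 0.983, 0.007]
wrist_force: [0.7, -1.6, 0.5]
finger_gap: 0.0357
```

```bash
python3 - <<'E'
from h import *
s=st();t=Cam("top");c=Cam("side");t.crop(230,110,520,285,2,"e3t.png");c.crop(200,90,480,290,2,"e3s.png")
E
```

```text
t 15.88 tcp [ 0.654  -0.083   0.2197] jawdir 68.99 tilt 1.85 gap 0.0357 F [ 0.7 -1.6  0.5] q6 0.11
zaxis deg x -1.52 y 1.05
```

```bash
python3 - <<'E'
from h import *
t=Cam("top");t.crop(410,155,515,265,6,"n2.png")
# subpixel yellow band: for columns, weighted centre of yellowness
I=t.img.astype(float); y=np.minimum(I[:,:,1],I[:,:,2])-I[:,:,0]
for u in range(446,506,6):
    vv=np.arange(160,192); w=np.clip(y[160:192,u]-70,0,None); print(u,round(float((w*vv).sum()/w.sum()),2),round(float(w.sum()/100),1),end=" | ")
E
```

```text
446 167.03 3.1 | 452 168.81 3.2 | 458 170.59 3.3 | 464 172.21 3.2 | 470 173.94 3.3 | 476 175.72 3.3 | 482 177.52 3.3 | 488 179.17 3.2 | 494 180.93 3.2 | 500 182.66 3.3 |
```

```bash
python3 - <<'E'
from h import *
t=Cam("top")
P=t.plane([[440.3,165.4],[508.3,185.1],[446,167.03],[500,182.66]],.112); d=P[2]-P[3]; print(P.round(4),np.linalg.norm(P[0]-P[1]),"mid",P[:2].mean(0),"yaw",np.degrees(np.arctan2(d[1],d[0]))-90)
# corners upper rim plain end outer: (70,500)?,(478,610)
Q=t.plane(np.array([[78,497],[478,612]])/6+[410,155],.112);print(Q.round(4),np.linalg.norm(Q[0]-Q[1]),Q.mean(0), np.linalg.norm(Q.mean(0)-P[:2].mean(0)))
E
```

```text
[[ 0.6235 -0.2883  0.112 ]
 [ 0.5722 -0.4466  0.112 ]
 [ 0.6193 -0.3016  0.112 ]
 [ 0.5785 -0.4273  0.112 ]] 0.1664454786910093 mid [ 0.59784783 -0.36742415  0.112     ] yaw -17.963466988343555
[[ 0.4534 -0.2378  0.112 ]
 [ 0.4049 -0.3903  0.112 ]] 0.15999725062718376 [ 0.42912305 -0.31401435  0.112     ] 0.17697643945205754
```

Call:
step_arm(series=[[[-5.6, -28.4, -2], -1.518, 150], [[-5.6, -28.4, -2], -1.518, 150], [[-5.6, -28.4, -2], -1.518, 150], [[-5.6, -28.4, -2], -1.518, 150], [[-5.6, -28.4, -2], -1.518, 150]])

```text
clock: 16.7
tcp_pos: [0.5981, -0.3687, 0.1969]
orientation: [-0.011, 0.607, 0.794, 0.012]
wrist_force: [-0.2, 0.2, -0.6]
finger_gap: 0.0352
```

```bash
python3 - <<'E'
from h import *
s=st()
E
```

```text
t 16.70 tcp [ 0.5981 -0.3687  0.1969] jawdir 15.22 tilt 1.79 gap 0.0352 F [-0.2  0.2 -0.6] q6 0.63
zaxis deg x -0.15 y 1.78
```

Call:
step_arm(series=[[[0, 0.2, -1], -0.58, 150], [[0, 0.2, -2], -0.58, 150], [[0, 0.2, -2], -0.58, 150], [[0, 0.2, -2], -0.58, 150], [[0, 0.2, -2], -0.58, 150]])

```text
clock: 17.32
tcp_pos: [0.5982, -0.3655, 0.1754]
orientation: [-0.008, 0.808, 0.589, 0.014]
wrist_force: [-1.1, -0.4, -0.4]
finger_gap: 0.0354
```

```bash
python3 - <<'E'
from h import *
s=st();print(s["joint_pos"])
t=Cam("top");t.crop(410,130,530,265,5,"n3.png")
E
```

```text
t 17.32 tcp [ 0.5982 -0.3655  0.1754] jawdir -17.77 tilt 1.83 gap 0.0354 F [-1.1 -0.4 -0.4] q6 1.20
zaxis deg x 0.74 y 1.67
[-0.677172    0.58578836  0.3843863   1.37759939  0.03079575  1.20360698]
```

Call:
step_arm(series=[[[0, 0, 5], 0, 150]])

```text
clock: 17.5
tcp_pos: [0.5959, -0.3635, 0.2205]
orientation: [-0.013, 0.807, 0.59, 0.012]
wrist_force: [0.7, -1.2, 0.2]
finger_gap: 0.0351
```

```bash
python3 - <<'E'
from h import *
s=st();print(s["qvel"].round(2))
E
```

```text
t 17.50 tcp [ 0.5959 -0.3635  0.2205] jawdir -17.65 tilt 2.06 gap 0.0351 F [ 0.7 -1.2  0.2] q6 1.20
zaxis deg x 0.26 y 2.05
[ 0.01 -0.03  1.07  1.    0.   -0.02]
```

Call:
step_arm(series=[[[0, 0, 0], 0, 150], [[0, 0, 0], 0, 150]])

```text
clock: 17.75
tcp_pos: [0.596, -0.3633, 0.22]
orientation: [-0.013, 0.807, 0.591, 0.012]
wrist_force: [-0.9, -0.4, -0.6]
finger_gap: 0.0347
```

```bash
python3 - <<'E'
from h import *
s=st()
E
```

```text
t 17.75 tcp [ 0.596  -0.3633  0.22  ] jawdir -17.57 tilt 2.08 gap 0.0347 F [-0.9 -0.4 -0.6] q6 1.20
zaxis deg x 0.25 y 2.06
```

Call:
step_arm(series=[[[0, 0, -5.5], 0, 150]])

```text
clock: 17.88
tcp_pos: [0.5986, -0.3653, 0.1685]
orientation: [-0.009, 0.806, 0.591, 0.014]
wrist_force: [1.8, -1.0, -0.7]
finger_gap: 0.0352
```

Call:
step_arm(series=[[[0.1, 0, -5], 0, 150]])

```text
clock: 18.0
tcp_pos: [0.5991, -0.3648, 0.1159]
orientation: [-0.009, 0.806, 0.592, 0.013]
wrist_force: [-0.0, 0.1, -1.2]
finger_gap: 0.0354
```

```bash
python3 - <<'E'
from h import *
s=st()
E
```

```text
t 18.00 tcp [ 0.5991 -0.3648  0.1159] jawdir -17.45 tilt 1.86 gap 0.0354 F [-0.   0.1 -1.2] q6 1.20
zaxis deg x 0.63 y 1.75
```

Call:
step_arm(series=[[[-0.1, -0.2, -1.5], -0.01, 150], [[-0.1, -0.2, -3], -0.01, 150], [[-0.1, -0.2, -3.1], -0.01, 150], [[-0.1, -0.2, -3.1], -0.01, 150]])

```text
clock: 18.5
tcp_pos: [0.5989, -0.3675, 0.0866]
orientation: [-0.008, 0.809, 0.588, 0.014]
wrist_force: [1.1, 0.7, -0.1]
finger_gap: 0.0351
```

```bash
python3 - <<'E'
from h import *
s=st();
t=Cam("top");t.crop(410,130,530,265,5,"n4.png")
c=Cam("side");c.crop(370,80,490,190,5,"n4s.png")
E
```

```text
t 18.50 tcp [ 0.5989 -0.3675  0.0866] jawdir -18.02 tilt 1.83 gap 0.0351 F [ 1.1  0.7 -0.1] q6 1.21
zaxis deg x 0.76 y 1.66
```

Call:
step_arm(series=[[[0, 0, -0.3], 0, 150], [[0, 0, -0.3], 0, 240], [[0, 0, -0.3], 0, 240], [[0, 0, -0.3], 0, 240], [[0, 0, -0.3], 0, 240]], newtons=100)

```text
clock: 19.23
tcp_pos: [0.5993, -0.3677, 0.0842]
orientation: [-0.007, 0.809, 0.588, 0.014]
wrist_force: [1.4, -0.0, 3.7]
finger_gap: 0.0071
```

Call:
step_arm(series=[[[0, 0, 0.3], 0, 240], [[0, 0, 1], 0, 240], [[0, 0, 1.5], 0, 240], [[0, 0, 1.5], 0, 240]])

```text
clock: 19.73
tcp_pos: [0.5996, -0.3679, 0.0997]
orientation: [-0.007, 0.809, 0.588, 0.014]
wrist_force: [0.4, 0.3, -2.4]
finger_gap: 0.0071
```

```bash
python3 - <<'E'
from h import *
s=st();print(s["ft_torque"].round(2))
t=Cam("top");t.crop(410,130,530,265,5,"n5.png")
c=Cam("side");c.crop(370,80,490,190,5,"n5s.png")
E
```

```text
t 19.73 tcp [ 0.5996 -0.3679  0.0997] jawdir -18.02 tilt 1.81 gap 0.0071 F [ 0.4  0.3 -2.4] q6 1.21
zaxis deg x 0.86 y 1.59
[-0.1  -0.15 -0.  ]
```

Call:
step_arm(series=[[[0, 0, 1.5], 0, 240], [[0, 0, 3], 0, 240], [[0, 0, 4.5], 0, 240], [[0, 0, 6], 0, 240], [[0, 0, 6], 0, 240]])

```text
clock: 20.45
tcp_pos: [0.6003, -0.3684, 0.1615]
orientation: [-0.005, 0.809, 0.588, 0.015]
wrist_force: [-0.3, 0.7, -1.3]
finger_gap: 0.0073
```

```bash
python3 - <<'E'
from h import *
s=st();print(s["ft_torque"].round(2))
t=Cam("top");t.crop(410,130,530,265,5,"n6.png")
c=Cam("side");c.crop(370,60,490,180,5,"n6s.png")
E
```

```text
t 20.45 tcp [ 0.6003 -0.3684  0.1615] jawdir -18.02 tilt 1.78 gap 0.0073 F [-0.3  0.7 -1.3] q6 1.21
zaxis deg x 0.99 y 1.48
[-0.14 -0.19  0.02]
```

```bash
cat > full.py <<'E'
from h import *
t=Cam("top");c=Cam("side")
I=t.img.astype(float); y=np.minimum(I[:,:,1],I[:,:,2])-I[:,:,0]
L=[]
for u in range(134,194,4):
    vv=np.arange(186,212); w=np.clip(y[186:212,u]-70,0,None); L.append((u,(w*vv).sum()/w.sum()))
L=np.array(L); k=np.polyfit(L[:,0],L[:,1],1); print("line",k,np.abs(np.polyval(k,L[:,0])-L[:,1]).max())
# extents along u: sample y along line
for uu in (list(range(125,134))+list(range(193,203))): 
    v=np.polyval(k,uu); print(uu,int(cv2.remap(y.astype(np.float32),np.float32([[uu]]),np.float32([[v]]),1)[0,0]),end=' ')
P=t.plane([[136,np.polyval(k,136)],[190,np.polyval(k,190)]],.072); d=P[0]-P[1]; print("\nyaw",np.degrees(np.arctan2(d[1],d[0]))-90,P.round(4).tolist())
t.crop(115,180,215,285,6,"f2.png"); c.crop(130,255,290,395,5,"f2s.png")
E
python3 full.py
```

```text
line [-8.30333169e-02  2.11437878e+02] 0.08634487169086924
125 61 126 61 127 67 128 86 129 123 130 144 131 148 132 156 133 161 193 147 194 143 195 143 196 119 197 79 198 47 199 40 200 43 201 45 202 45 
yaw 3.325101426448498 [[0.5646, 0.4434, 0.072], [0.5722, 0.3133, 0.072]]
```

```bash
python3 - <<'E'
from h import *
t=Cam("top");c=Cam("side")
m=t.plane([162.5,197.95],.072)[0]; a=np.radians(3.33); print("mark",m,"centre",m[:2]-.0865*np.array([np.cos(a),np.sin(a)]))
L=t.plane(np.array([[118,193],[128,415],[430,170],[438,388]])/6+[120,180],.054); print("ledges",L.round(4).tolist(),L.mean(0))
S=c.plane(np.array([[75,332],[439,75],[745,342],[375,658]])/5+[130,255],.072); print("side quad",S.round(4).tolist(),S.mean(0),[round(float(np.linalg.norm(S[i]-S[(i+1)%4])),4) for i in range(4)])
SL=c.plane(np.array([[450,168],[598,303],[180,373],[325,527]])/5+[130,255],.054); print("side ledges",SL.round(4).tolist(),SL.mean(0))
E
```

```text
mark [0.56830982 0.37967448 0.072     ] centre [0.48195588 0.37464998]
ledges [[0.5371, 0.4406, 0.054], [0.4467, 0.435, 0.054], [0.5432, 0.3137, 0.054], [0.4542, 0.31, 0.054]] [0.49533581 0.37483713 0.054     ]
side quad [[0.5625, 0.4628, 0.072], [0.5708, 0.2987, 0.072], [0.3918, 0.2891, 0.072], [0.3837, 0.4526, 0.072]] [0.47721504 0.3758156  0.072     ] [0.1644, 0.1792, 0.1637, 0.1791]
side ledges [[0.5427, 0.3159, 0.054], [0.4525, 0.3116, 0.054], [0.534, 0.441, 0.054], [0.4451, 0.436, 0.054]] [0.49353858 0.37611079 0.054     ]
```

Call:
step_arm(series=[[[0, 0, 5], 0, 240], [[-1, 5, 8], 0.1, 240], [[-3, 10, 8], 0.25, 240], [[-5, 15, 8], 0.42, 240], [[-5, 15, 8], 0.42, 240]])

```text
clock: 21.38
tcp_pos: [0.5468, -0.2133, 0.2383]
orientation: [-0.012, 0.667, 0.745, 0.012]
wrist_force: [0.9, -0.9, -2.4]
finger_gap: 0.0073
```

Call:
step_arm(series=[[[-2, 5, 0], 0.16, 240], [[-4, 10, 0], 0.33, 240], [[-5, 15, 0], 0.5, 240], [[-6, 20, 0], 0.68, 240], [[-6, 20, 0], 0.68, 240]])

```text
clock: 22.0
tcp_pos: [0.4862, -0.0107, 0.2385]
orientation: [-0.016, 0.379, 0.925, 0.007]
wrist_force: [1.1, -0.4, -2.7]
finger_gap: 0.0071
```

```bash
python3 - <<'E'
from h import *
s=st();print(s["joint_pos"].round(2))
t=Cam("top");cv2.imwrite("pics/g1t.png",t.img);c=Cam("side");cv2.imwrite("pics/g1s.png",c.img)
E
```

```text
t 22.00 tcp [ 0.4862 -0.0107  0.2385] jawdir 45.50 tilt 1.99 gap 0.0071 F [ 1.1 -0.4 -2.7] q6 0.58
zaxis deg x -1.34 y 1.46
[-0.2   0.16 -0.09  1.36  0.02  0.58]
```

Call:
step_arm(series=[[[0, 1, 0], 0.17, 240], [[0, 3, 0], 0.35, 240], [[0, 6, 0], 0.53, 240], [[0, 10, 0], 0.71, 240], [[0, 12, 0], 0.88, 240]])

```text
clock: 22.72
tcp_pos: [0.4882, 0.1066, 0.238]
orientation: [-0.017, -0.051, 0.999, -0.0]
wrist_force: [-0.0, -0.2, -2.6]
finger_gap: 0.0072
```

Call:
step_arm(series=[[[-1, 4, 0], 0.17, 240], [[-3, 9, 0], 0.35, 240], [[-5, 14, 0], 0.53, 240], [[-7, 19, 0], 0.71, 240], [[-8, 23, 0], 0.88, 240]])

```text
clock: 23.35
tcp_pos: [0.4087, 0.3373, 0.2376]
orientation: [-0.015, -0.473, 0.881, -0.007]
wrist_force: [0.4, -0.9, -2.6]
finger_gap: 0.0069
```

```bash
python3 - <<'E'
from h import *
s=st();print(s["joint_pos"].round(2))
E
```

```text
t 23.35 tcp [0.4087 0.3373 0.2376] jawdir 146.40 tilt 1.94 gap 0.0069 F [ 0.4 -0.9 -2.6] q6 -0.44
zaxis deg x -1.15 y -1.57
[ 0.55  0.25  0.03  1.38 -0.01 -0.44]
```

Call:
step_arm(series=[[[-0.5, 1, -2], 0.17, 240], [[-1, 2, -4], 0.35, 240], [[-1.6, 3.2, -6], 0.53, 240], [[-1.6, 3.2, -7.5], 0.646, 240], [[-1.6, 3.2, -7.5], 0.646, 240]])

```text
clock: 23.98
tcp_pos: [0.393, 0.3678, 0.1609]
orientation: [0.014, 0.726, -0.687, 0.012]
wrist_force: [-0.4, 0.7, -1.8]
finger_gap: 0.0072
```

```bash
python3 - <<'E'
from h import *
s=st();print(s["joint_pos"].round(2))
t=Cam("top");t.crop(90,160,230,290,5,"g2t.png");c=Cam("side");c.crop(110,180,320,400,3,"g2s.png")
E
```

```text
t 23.98 tcp [0.393  0.3678 0.1609] jawdir -176.83 tilt 2.09 gap 0.0072 F [-0.4  0.7 -1.8] q6 -1.01
zaxis deg x -0.14 y -2.08
[ 0.62  0.28 -0.11  1.2  -0.03 -1.01]
```

```bash
python3 - <<'E'
from h import *
t=Cam("top");c=Cam("side")
f=lambda a:np.array(a)/5+[90,160]
P=t.plane(f([[109,171],[491,142],[510,551]]),.1887);print(P.round(4).tolist(),np.linalg.norm(P[0]-P[1]),np.linalg.norm(P[2]-P[1]),"centre",(P[0]+P[2])/2)
d=P[0]-P[1];print(np.degrees(np.arctan2(d[1],d[0])),); d=P[1]-P[2];print(np.degrees(np.arctan2(d[1],d[0])))
g=lambda a:np.array(a)/3+[110,180]
Q=c.plane(g([[65,307],[250,505],[503,308]]),.1887);print(Q.round(4).tolist(),np.linalg.norm(Q[0]-Q[1]),np.linalg.norm(Q[2]-Q[1]),"centre",(Q[0]+Q[2])/2)
E
```

```text
[[0.5632, 0.4527, 0.1887], [0.5716, 0.2873, 0.1887], [0.3948, 0.2782, 0.1887]] 0.16561525346313008 0.17709098256422426 centre [0.47897347 0.36545573 0.1887    ]
92.93142747036842
2.9490894465302078
[[0.5563, 0.4587, 0.1887], [0.3835, 0.4508, 0.1887], [0.3905, 0.2848, 0.1887]] 0.1730071616384489 0.16613644351478596 centre [0.47342946 0.37177154 0.1887    ]
```

Call:
step_arm(series=[[[0.15, 0.5, -1], 0.006, 240], [[0.15, 0.5, -2.5], 0.006, 240], [[0.15, 0.5, -3.8], 0.006, 240], [[0.15, 0.5, -3.8], 0.006, 240], [[0.15, 0.5, -3.8], 0.006, 240]])

```text
clock: 24.8
tcp_pos: [0.3953, 0.3741, 0.1253]
orientation: [0.012, 0.729, -0.685, 0.012]
wrist_force: [-0.2, 0.2, -3.1]
finger_gap: 0.0069
```

```bash
python3 - <<'E'
from h import *
s=st()
t=Cam("top");t.crop(90,160,230,290,5,"g3t.png");c=Cam("side");c.crop(110,200,310,400,4,"g3s.png")
E
```

```text
t 24.80 tcp [0.3953 0.3741 0.1253] jawdir -176.41 tilt 1.92 gap 0.0069 F [-0.2  0.2 -3.1] q6 -1.01
zaxis deg x 0.08 y -1.92
```

```bash
python3 - <<'E'
from h import *
t=Cam("top");c=Cam("side")
for z in(.1531,.1501):
    f=lambda a:np.array(a)/5+[90,160]
    P=t.plane(f([[125,180],[498,149],[514,550]]),z);print(np.linalg.norm(P[0]-P[1]),np.linalg.norm(P[2]-P[1]),"centre",(P[0]+P[2])/2)
    d=P[0]-P[1];print(np.degrees(np.arctan2(d[1],d[0])),); d=P[1]-P[2];print(np.degrees(np.arctan2(d[1],d[0])))
    g=lambda a:np.array(a)/4+[110,200]
    Q=c.plane(g([[90,388],[330,637],[660,380]]),z);print(np.linalg.norm(Q[0]-Q[1]),np.linalg.norm(Q[2]-Q[1]),"centre",(Q[0]+Q[2])/2)
E
```

```text
0.16734355641511733 0.17952497583204938 centre [0.47943788 0.37296097 0.1531    ]
93.34483325185836
2.5611989556767476
0.1682959009000531 0.1663427918759697 centre [0.47734205 0.37746143 0.1531    ]
0.167817677720109 0.18003360979228955 centre [0.47963523 0.3739607  0.1501    ]
93.34483325185833
2.561198955676759
0.16905702161472771 0.16709507962603673 centre [0.4795244  0.37659447 0.1501    ]
```

Call:
step_arm(series=[[[0, -0.05, -0.8], 0, 240], [[0, -0.05, -1.5], 0, 240], [[0, -0.05, -2.1], 0, 240], [[0, -0.05, -2.1], 0, 240]])

```text
clock: 25.5
tcp_pos: [0.3952, 0.3735, 0.104]
orientation: [0.012, 0.729, -0.685, 0.012]
wrist_force: [-0.5, -0.6, -2.3]
finger_gap: 0.0067
```

Call:
step_arm(series=[[[0, 0, -0.2], 0, 240], [[0, 0, -0.4], 0, 240], [[0, 0, -0.6], 0, 240], [[0, 0, -0.6], 0, 240]])

```text
clock: 26.0
tcp_pos: [0.3951, 0.3736, 0.0983]
orientation: [0.012, 0.729, -0.685, 0.012]
wrist_force: [-1.1, 0.5, -1.0]
finger_gap: 0.0072
```

```bash
python3 - <<'E'
from h import *
s=st();print(s["ft_torque"].round(2))
t=Cam("top");t.crop(90,160,230,290,5,"g4t.png");c=Cam("side");c.crop(110,200,310,400,4,"g4s.png")
E
```

```text
t 26.00 tcp [0.3951 0.3736 0.0983] jawdir -176.41 tilt 1.91 gap 0.0072 F [-1.1  0.5 -1. ] q6 -1.01
zaxis deg x 0.08 y -1.91
[ 0.03  0.44 -0.02]
```

Call:
step_arm(series=[[[0, 0, -0.1], 0, 240], [[0, 0, -0.2], 0, 240], [[0, 0, -0.2], 0, 240]])

```text
clock: 26.48
tcp_pos: [0.3945, 0.3736, 0.0974]
orientation: [0.012, 0.729, -0.684, 0.012]
wrist_force: [-6.0, -1.1, 8.4]
finger_gap: 0.0071
```

Call:
step_arm(series=[[[0, 0, 0], 0, 200], [[0, 0, 0], 0, 190], [[0, 0, 0], 0, 185], [[0, 0, 0], 0, 185]])

```text
clock: 26.98
tcp_pos: [0.3946, 0.3736, 0.0972]
orientation: [0.012, 0.729, -0.684, 0.012]
wrist_force: [0.2, 0.3, -0.2]
finger_gap: 0.0233
```

Call:
step_arm(series=[[[0, 0, 2], 0, 185], [[0, 0, 5], 0, 185], [[0, 0, 10], 0, 185], [[0, 0, 15], 0, 185], [[0, 0, 15], 0, 185]], newtons=40)

```text
clock: 27.6
tcp_pos: [0.3967, 0.375, 0.2517]
orientation: [0.008, 0.729, -0.684, 0.012]
wrist_force: [0.2, 0.1, -0.4]
finger_gap: 0.0237
```

Call:
step_arm(series=[[[3, -6, 0], 0.18, 100], [[3, -12, 0], 0.35, 100], [[3, -18, 0], 0.5, 50], [[3, -20, 0], 0.5, 50], [[3, -20, 0], 0.5, 50]])

```text
clock: 28.22
tcp_pos: [0.4263, 0.1733, 0.2509]
orientation: [0.005, 0.875, -0.485, 0.014]
wrist_force: [0.1, 0.2, 0.8]
finger_gap: 0.0685
```

```bash
python3 - <<'E'
from h import *
s=st()
t=Cam("top");t.crop(110,160,220,290,6,"k1t.png");c=Cam("side");c.crop(110,200,310,400,4,"k1s.png");cv2.imwrite("pics/k1tf.png",t.img)
E
```

```text
t 28.23 tcp [0.4263 0.1733 0.2509] jawdir -147.97 tilt 1.65 gap 0.0685 F [0.1 0.2 0.8] q6 -1.90
zaxis deg x 1.10 y -1.23
```

```bash
python3 - <<'E'
from h import *
c=Cam("side")
for z in(.02,.025,.03,.035,.04): print(z,c.proj([.4238+.316*.026,.0035+.95*.026,z]))
# wax pick image e2: TCP (.6843,.003,-.0033) jaw 90.3 gap .0488; left pad tip at (343,320)/4+(200,120)
print(np.array([343,320])/4+[200,120])
for z in(.0,.005,.01,.015,.02): print(z,c.proj([.6843,.003+.027,z]))
S=c.plane(np.array([[403,210],[104,419],[345,690],[663,420]])/4+[110,200],.126);print(S.round(4).tolist(),S.mean(0),[round(float(np.linalg.norm(S[i]-S[(i+1)%4])),4) for i in range(4)])
d=S[0]-S[1];print(d); 
for a,b in((0,3),(1,2)):
    d=S[a]-S[b];print(np.degrees(np.arctan2(d[1],d[0])))
for a,b in((1,0),(2,3)):
    d=S[a]-S[b];print(np.degrees(np.arctan2(d[1],d[0])))
E
```

```text
0.02 [[359.10882859 254.71037602]]
0.025 [[359.24476735 253.21806694]]
0.03 [[359.3815899  251.71605589]]
0.035 [[359.51930487 250.20424794]]
0.04 [[359.65792103 248.68254693]]
[285.75 200.  ]
0.0 [[284.79125037 205.07218627]]
0.005 [[284.69927901 203.62222922]]
0.01 [[284.60678343 202.16400745]]
0.015 [[284.51375911 200.6974501 ]]
0.02 [[284.42020152 199.22248551]]
[[0.5741, 0.3035, 0.126], [0.5625, 0.4654, 0.126], [0.3839, 0.4582, 0.126], [0.3952, 0.2898, 0.126]] [0.47891902 0.37922484 0.126     ] [0.1623, 0.1787, 0.1688, 0.1794]
[ 0.01155763 -0.1619048   0.        ]
4.361012735508971
2.2864729018907854
94.08315219357972
93.84220817608015
```

Call:
step_arm(series=[[[14.3, -5.9, 0], -2.04, 15], [[14.3, -5.9, 0], -2.04, 15], [[14.3, -5.9, 0], -2.04, 15], [[14.3, -5.9, 0], -2.04, 15], [[14.3, -5.9, 0], -2.04, 15]])

```text
clock: 29.0
tcp_pos: [0.5702, 0.1179, 0.2499]
orientation: [-0.011, -0.561, 0.828, -0.01]
wrist_force: [-0.6, 1.1, 0.5]
finger_gap: 0.0804
```

Call:
step_arm(series=[[[0, 0, 0], -1.11, 15], [[0, 0, 0], -1.11, 15], [[0, 0, 0], -1.11, 15], [[0, 0, 0], -1.11, 15], [[0, 0, 0], -1.11, 15]])

```text
clock: 29.62
tcp_pos: [0.5703, 0.1198, 0.249]
orientation: [-0.014, -0.127, 0.992, -0.004]
wrist_force: [0.4, -0.3, 0.0]
finger_gap: 0.0807
```

```bash
cat >> h.py <<'E'
def tilt():
    s=st(); m=R.from_quat(np.r_[s["orientation"][1:],s["orientation"][0]]).as_matrix(); q=s["joint_pos"][0]; z=np.degrees(m[:2,2])
    print("radial %.2f tang %.2f q1 %.2f"%(z@[np.cos(q),np.sin(q)],z@[-np.sin(q),np.cos(q)],q))
E
python3 -c "
from h import *
tilt()"
```

```text
t 29.62 tcp [0.5703 0.1198 0.249 ] jawdir 104.60 tilt 1.70 gap 0.0807 F [ 0.4 -0.3  0. ] q6 -0.18
zaxis deg x -1.57 y -0.66
radial -1.61 tang -0.54 q1 0.07
```

Call:
step_arm(series=[[[0, 0, -6.2], 0, 15]])

```text
clock: 29.75
tcp_pos: [0.5747, 0.1217, 0.1908]
orientation: [-0.009, -0.127, 0.992, -0.004]
wrist_force: [1.3, -0.5, -1.1]
finger_gap: 0.0802
```

Call:
step_arm(series=[[[0, 0, 0], 0, 15], [[0, 0, 0], 0, 15]])

```text
clock: 30.0
tcp_pos: [0.5763, 0.1229, 0.1929]
orientation: [-0.007, -0.128, 0.992, -0.004]
wrist_force: [-0.2, -0.1, 0.4]
finger_gap: 0.0804
```

Call:
step_arm(series=[[[0, 0, -6.2], 0, 15]])

```text
clock: 30.12
tcp_pos: [0.5845, 0.1242, 0.1391]
orientation: [0.002, -0.129, 0.992, -0.005]
wrist_force: [1.3, 0.5, -0.7]
finger_gap: 0.0805
```

```bash
python3 -c "
from h import *
tilt()"
```

```text
t 30.12 tcp [0.5845 0.1242 0.1391] jawdir 104.77 tilt 0.59 gap 0.0805 F [ 1.3  0.5 -0.7] q6 -0.18
zaxis deg x 0.31 y -0.50
radial 0.27 tang -0.53 q1 0.08
```

Call:
step_arm(series=[[[-1.65, -0.9, 0], -0.018, 0], [[-1.65, -0.9, -5], -0.018, 0], [[-1.65, -0.9, -9], -0.018, 0], [[-1.65, -0.9, -9], -0.018, 0], [[-1.65, -0.9, -9], -0.018, 0]])

```text
clock: 30.75
tcp_pos: [0.5712, 0.1155, 0.0524]
orientation: [0.005, -0.12, 0.993, -0.005]
wrist_force: [0.5, -0.7, 1.0]
finger_gap: 0.0851
```

```bash
python3 - <<'E'
from h import *
tilt();c=Cam("side");c.crop(230,180,370,290,5,"r1s.png");t=Cam("top");t.crop(240,140,340,270,5,"r1t.png")
E
```

```text
t 30.75 tcp [0.5712 0.1155 0.0524] jawdir 103.75 tilt 0.78 gap 0.0851 F [ 0.5 -0.7  1. ] q6 -0.17
zaxis deg x 0.60 y -0.49
radial 0.57 tang -0.53 q1 0.07
```

Call:
step_arm(series=[[[-0.3, 0, -2], 0, 0], [[-0.3, 0, -4], 0, 0], [[-0.3, 0, -5.2], 0, 0], [[-0.3, 0, -5.2], 0, 0]])

```text
clock: 31.35
tcp_pos: [0.568, 0.1155, 0.0004]
orientation: [0.005, -0.12, 0.993, -0.005]
wrist_force: [-0.8, -0.9, 0.3]
finger_gap: 0.0855
```

Call:
step_arm(series=[[[0, 0, -0.4], 0, 0], [[0, 0, -0.6], 0, 0], [[0, 0, -0.6], 0, 0]])

```text
clock: 31.72
tcp_pos: [0.5681, 0.1155, -0.0054]
orientation: [0.005, -0.12, 0.993, -0.005]
wrist_force: [0.7, 0.9, -0.2]
finger_gap: 0.0854
```

```bash
python3 - <<'E'
from h import *
tilt();c=Cam("side");c.crop(230,180,370,290,5,"r2s.png")
E
```

```text
t 31.73 tcp [ 0.5681  0.1155 -0.0054] jawdir 103.74 tilt 0.79 gap 0.0854 F [ 0.7  0.9 -0.2] q6 -0.17
zaxis deg x 0.62 y -0.49
radial 0.58 tang -0.53 q1 0.07
```

Call:
step_arm(series=[[[0, 0, -0.2], 0, 60], [[0, 0, -0.2], 0, 100], [[0, 0, -0.2], 0, 100], [[0, 0, -0.2], 0, 100]], newtons=25)

```text
clock: 32.28
tcp_pos: [0.5684, 0.1154, -0.007]
orientation: [0.005, -0.12, 0.993, -0.005]
wrist_force: [-0.5, -0.2, 6.2]
finger_gap: 0.0663
```

```bash
python3 - <<'E'
from h import *
tilt();c=Cam("side");c.crop(230,180,370,290,5,"r3s.png")
E
```

```text
t 32.27 tcp [ 0.5684  0.1154 -0.007 ] jawdir 103.74 tilt 0.82 gap 0.0663 F [-0.5 -0.2  6.2] q6 -0.17
zaxis deg x 0.66 y -0.49
radial 0.62 tang -0.54 q1 0.07
```

Call:
step_arm(series=[[[0, 0, 0], 0, 0], [[0, 0, 0], 0, 0], [[0, 0, 2], 0, 0], [[0, 0, 4.5], -0.1, 0], [[0, 0, 4.5], -0.28, 0]])

```text
clock: 32.95
tcp_pos: [0.5701, 0.1156, 0.0399]
orientation: [0.006, 0.023, 1.0, -0.005]
wrist_force: [0.6, 0.2, 0.1]
finger_gap: 0.0852
```

Call:
step_arm(series=[[[0, 0, 0], -0.2, 0], [[0, 0, 0], -0.4, 0], [[0, 0, 0], -0.58, 0], [[0, 0, 0], -0.77, 0], [[0, 0, 0], -0.95, 0]])

```text
clock: 33.58
tcp_pos: [0.5698, 0.1156, 0.0395]
orientation: [0.003, 0.472, 0.881, -0.008]
wrist_force: [-0.1, 0.5, -0.2]
finger_gap: 0.0854
```

```bash
python3 - <<'E'
from h import *
tilt()
E
```

```text
t 33.58 tcp [0.5698 0.1156 0.0395] jawdir 33.63 tilt 0.94 gap 0.0854 F [-0.1  0.5 -0.2] q6 1.05
zaxis deg x -0.14 y -0.93
radial -0.21 tang -0.92 q1 0.07
```

Call:
step_arm(series=[[[-0.15, 0, 0], -0.18, 0], [[-0.15, 0, 0], -0.347, 0], [[-0.15, 0, -2.5], -0.347, 0], [[-0.15, 0, -4.6], -0.347, 0], [[-0.15, 0, -4.6], -0.347, 0]])

```text
clock: 34.2
tcp_pos: [0.5663, 0.1155, -0.0084]
orientation: [-0.0, 0.617, 0.787, -0.01]
wrist_force: [0.7, 0.2, -0.2]
finger_gap: 0.0851
```

Call:
step_arm(series=[[[0, 0, 0], 0, 60], [[0, 0, 0], 0, 100], [[0, 0, 0], 0, 100], [[0, 0, 0], 0, 100]], newtons=50)

```text
clock: 34.7
tcp_pos: [0.5677, 0.1157, -0.0067]
orientation: [0.001, 0.617, 0.787, -0.008]
wrist_force: [-0.3, 0.6, 7.0]
finger_gap: 0.0651
```

```bash
python3 - <<'E'
from h import *
tilt();c=Cam("side");c.crop(230,180,370,290,5,"r4s.png")
E
```

```text
t 34.70 tcp [ 0.5677  0.1157 -0.0067] jawdir 13.75 tilt 0.97 gap 0.0651 F [-0.3  0.6  7. ] q6 1.40
zaxis deg x -0.52 y -0.83
radial -0.58 tang -0.79 q1 0.07
```

```bash
python3 - <<'E'
from h import *
t=Cam("top");t.crop(115,180,215,285,6,"k2t.png");c=Cam("side");c.crop(125,240,285,400,5,"k2s.png")
E
python3 - <<'E'
from h import *
t=Cam("top");c=Cam("side")
def q(P):
    print("c",P.mean(0).round(4),[round(float(np.linalg.norm(P[i]-P[(i+1)%4])),4) for i in range(4)],"yaw",[round(float(np.degrees(np.arctan2(*(a)[:2][::-1]))),2) for a in (P[0]-P[3],P[1]-P[2],P[0]-P[1],P[3]-P[2])])
q(t.plane(np.array([[21,101],[461,66],[487,536],[38,580]])/6+[115,180],.126))
S=c.plane(np.array([[53,322],[433,58],[762,325],[372,655]])/5+[125,240],.126);q(S)
E
```

```text
c [0.4802 0.3742 0.126 ] [0.1687, 0.18, 0.1688, 0.1825] yaw [3.35, 3.4, 93.13, 93.99]
c [0.4786 0.3769 0.126 ] [0.1649, 0.1821, 0.166, 0.1814] yaw [3.84, 4.17, 93.9, 93.66]
```

Call:
step_arm(series=[[[0, 0, 3], 0, 100], [[0, 0, 8], 0, 100], [[0, 0, 14], 0, 100], [[0, 0, 18.5], 0, 100], [[0, 0, 18.5], 0, 100]])

```text
clock: 35.58
tcp_pos: [0.5703, 0.1159, 0.183]
orientation: [0.004, 0.617, 0.787, -0.006]
wrist_force: [0.3, 0.1, -2.6]
finger_gap: 0.0649
```

Call:
step_arm(series=[[[-1.5, 5, 0], -0.05, 100], [[-3.5, 10, 0], -0.1, 100], [[-5.5, 16, 0], -0.179, 100], [[-7.5, 22, 0], -0.179, 100], [[-8.8, 26, 0], -0.179, 100]])

```text
clock: 36.2
tcp_pos: [0.4801, 0.3777, 0.181]
orientation: [0.003, 0.685, 0.729, -0.007]
wrist_force: [0.4, 0.5, -1.4]
finger_gap: 0.0649
```

```bash
python3 - <<'E'
from h import *
tilt()
E
```

```text
t 36.20 tcp [0.4801 0.3777 0.181 ] jawdir 3.60 tilt 0.91 gap 0.0649 F [ 0.4  0.5 -1.4] q6 2.05
zaxis deg x -0.33 y -0.85
radial -0.72 tang -0.56 q1 0.54
```

Call:
step_arm(series=[[[0, -0.15, -3], 0, 100], [[0, -0.15, -6], 0, 100], [[0, -0.15, -9], 0, 100], [[0, -0.15, -11], 0, 100], [[0, -0.15, -11], 0, 100]])

```text
clock: 36.83
tcp_pos: [0.4775, 0.3747, 0.0676]
orientation: [0.002, 0.684, 0.729, -0.011]
wrist_force: [0.6, 0.1, -2.1]
finger_gap: 0.0651
```

```bash
python3 - <<'E'
from h import *
tilt()
t=Cam("top");t.crop(115,180,215,285,6,"k3t.png");c=Cam("side");c.crop(125,240,285,400,5,"k3s.png")
E
```

```text
t 36.83 tcp [0.4775 0.3747 0.0676] jawdir 3.60 tilt 1.25 gap 0.0651 F [ 0.6  0.1 -2.1] q6 2.05
zaxis deg x -0.67 y -1.06
radial -1.12 tang -0.56 q1 0.54
```

```bash
python3 - <<'E'
from h import *
t=Cam("top");c=Cam("side")
P=t.plane(np.array([[366,239],[377,409]])/6+[115,180],.099);print(P.round(4).tolist(),np.linalg.norm(P[0]-P[1]),"centre",P.mean(0)[:2]+.034*np.array([-np.sin(.061),np.cos(.061)]))
Q=c.plane(np.array([[288,377],[408,497],[560,372]])/5+[125,240],.099);print(Q.round(4).tolist(),np.linalg.norm(Q[0]-Q[1]),np.linalg.norm(Q[2]-Q[1]),"centre",(Q[0]+Q[2])/2)
E
```

```text
[[0.5118, 0.3389, 0.099], [0.4453, 0.334, 0.099]] 0.0666571634545255 centre [0.47649008 0.37040321]
[[0.5074, 0.4125, 0.099], [0.438, 0.4085, 0.099], [0.4428, 0.3415, 0.099]] 0.06954501690026377 0.06716443120482406 centre [0.47511639 0.37697312 0.099     ]
```

Call:
step_arm(series=[[[0.35, 0.2, 0], 0, 100], [[0.35, 0.2, -0.8], 0, 100], [[0.35, 0.2, -1.4], 0, 100], [[0.35, 0.2, -1.5], 0, 100], [[0.35, 0.2, -1.5], 0, 100]])

```text
clock: 37.65
tcp_pos: [0.4839, 0.3783, 0.0566]
orientation: [0.003, 0.685, 0.729, -0.007]
wrist_force: [0.0, -0.5, -1.4]
finger_gap: 0.0649
```

Call:
step_arm(series=[[[0, 0, -0.2], 0, 100], [[0, 0, -0.3], 0, 100], [[0, 0, -0.3], 0, 100]])

```text
clock: 38.02
tcp_pos: [0.4838, 0.3783, 0.0535]
orientation: [0.003, 0.685, 0.729, -0.007]
wrist_force: [-0.8, 0.3, 0.1]
finger_gap: 0.065
```

Call:
step_arm(series=[[[-0.15, -0.1, 0.3], 0, 100], [[-0.28, -0.13, 0.3], 0, 100], [[-0.28, -0.13, 0.2], 0, 100], [[-0.28, -0.13, -0.1], 0, 100], [[-0.28, -0.13, -0.2], 0, 100]])

```text
clock: 38.65
tcp_pos: [0.4811, 0.3771, 0.0517]
orientation: [0.003, 0.685, 0.729, -0.007]
wrist_force: [0.1, -0.7, 4.0]
finger_gap: 0.065
```

Call:
step_arm(series=[[[0, 0, -0.1], 0, 100], [[0, 0, -0.2], 0, 100]])

```text
clock: 38.9
tcp_pos: [0.4812, 0.3771, 0.0514]
orientation: [0.003, 0.685, 0.729, -0.007]
wrist_force: [-3.5, -2.1, 14.8]
finger_gap: 0.0652
```

```bash
python3 - <<'E'
from h import *
tilt()
E
```

```text
t 38.90 tcp [0.4812 0.3771 0.0514] jawdir 3.59 tilt 0.84 gap 0.0652 F [-3.5 -2.1 14.8] q6 2.05
zaxis deg x -0.25 y -0.80
radial -0.63 tang -0.56 q1 0.54
```

Call:
step_arm(series=[[[0, 0, 0.1], 0, 40], [[0, 0, 0.1], 0, 20], [[0, 0, 0.1], 0, 20], [[0, 0, 4], 0, 20], [[0, 0, 10], 0, 20]])

```text
clock: 39.52
tcp_pos: [0.4797, 0.3761, 0.1499]
orientation: [0.002, 0.685, 0.729, -0.009]
wrist_force: [1.1, 0.1, 0.1]
finger_gap: 0.0785
```

Call:
step_arm(series=[[[0, 0, 4], 0, 20], [[3, -8, 4], 0, 20], [[6, -14, 4], 0, 20], [[9, -22, 4], 0, 20], [[9, -22, 4], 0, 20]])

```text
clock: 40.15
tcp_pos: [0.5703, 0.1539, 0.1896]
orientation: [0.002, 0.685, 0.729, -0.009]
wrist_force: [0.8, -0.5, -0.5]
finger_gap: 0.0784
```

```bash
python3 - <<'E'
from h import *
tilt()
t=Cam("top");t.crop(115,110,405,285,2,"k4t.png");c=Cam("side");c.crop(125,240,285,400,5,"k4s.png")
E
```

```text
t 40.15 tcp [0.5703 0.1539 0.1896] jawdir 3.54 tilt 1.10 gap 0.0784 F [ 0.8 -0.5 -0.5] q6 1.65
zaxis deg x -0.53 y -0.97
radial -0.66 tang -0.89 q1 0.14
```

Call:
step_arm(series=[[[5, -3.7, 0], 0.042, 0], [[11.9, -3.7, -3], 0.042, 0], [[11.9, -3.7, -8], 0.042, 0], [[11.9, -3.7, -13], 0.042, 0], [[11.9, -3.7, -13], 0.042, 0]])

```text
clock: 40.88
tcp_pos: [0.6859, 0.1149, 0.0536]
orientation: [-0.001, 0.671, 0.741, -0.014]
wrist_force: [-0.2, 0.3, 0.0]
finger_gap: 0.0851
```

Call:
step_arm(series=[[[0, 0, 0], 0, 0], [[0, 0, 0], 0, 0]])

```text
clock: 41.12
tcp_pos: [0.6872, 0.1154, 0.0563]
orientation: [0.0, 0.671, 0.741, -0.012]
wrist_force: [0.2, -0.3, 0.8]
finger_gap: 0.0853
```

```bash
python3 - <<'E'
from h import *
tilt()
c=Cam("side");c.crop(200,120,380,270,4,"l1s.png")
E
```

```text
t 41.12 tcp [0.6872 0.1154 0.0563] jawdir 5.69 tilt 1.41 gap 0.0853 F [ 0.2 -0.3  0.8] q6 1.53
zaxis deg x -0.91 y -1.07
radial -0.98 tang -1.01 q1 0.06
```

Call:
step_arm(series=[[[0, 0, 5], 0, 0], [[0, 0, 9], 0, 0], [[0, 0, 9], 0, 0], [[0, 0, 9], 0, 0]])

```text
clock: 41.68
tcp_pos: [0.6877, 0.1154, 0.1477]
orientation: [0.001, 0.671, 0.741, -0.011]
wrist_force: [0.3, 0.3, 0.3]
finger_gap: 0.0855
```

Call:
step_arm(series=[[[0, 0, -6.2], 0, 0]])

```text
clock: 41.8
tcp_pos: [0.692, 0.1157, 0.0901]
orientation: [0.005, 0.671, 0.741, -0.007]
wrist_force: [-0.3, 0.1, -1.1]
finger_gap: 0.0856
```

Call:
step_arm(series=[[[0, 0, 0], 0, 0], [[0, 0, 0], 0, 0], [[0, 0, 0], 0, 0]])

```text
clock: 42.18
tcp_pos: [0.6939, 0.1158, 0.0929]
orientation: [0.007, 0.671, 0.741, -0.006]
wrist_force: [1.2, 0.1, -0.2]
finger_gap: 0.0852
```

```bash
python3 - <<'E'
from h import *
tilt()
E
```

```text
t 42.17 tcp [0.6939 0.1158 0.0929] jawdir 5.69 tilt 1.02 gap 0.0852 F [ 1.2  0.1 -0.2] q6 1.53
zaxis deg x 0.13 y -1.01
radial 0.07 tang -1.02 q1 0.06
```

Call:
step_arm(series=[[[-0.5, 0.1, -3], 0, 0], [[-0.5, 0.1, -6], 0, 0], [[-0.5, 0.1, -8.5], 0, 0], [[-0.5, 0.1, -9.7], 0, 0], [[-0.5, 0.1, -9.7], 0, 0]])

```text
clock: 42.8
tcp_pos: [0.6892, 0.1168, -0.0037]
orientation: [0.007, 0.671, 0.741, -0.006]
wrist_force: [-0.3, 0.1, 0.2]
finger_gap: 0.0854
```

Call:
step_arm(series=[[[0, 0, -0.2], 0, 60], [[0, 0, -0.2], 0, 100], [[0, 0, -0.2], 0, 100], [[0, 0, -0.2], 0, 100]], newtons=25)

```text
clock: 43.3
tcp_pos: [0.6903, 0.1168, -0.0012]
orientation: [0.008, 0.671, 0.741, -0.005]
wrist_force: [-5.3, -0.4, 16.0]
finger_gap: 0.0523
```

```bash
python3 - <<'E'
from h import *
tilt()
c=Cam("side");c.crop(200,120,380,270,4,"l2s.png")
E
```

```text
t 43.30 tcp [ 0.6903  0.1168 -0.0012] jawdir 5.69 tilt 1.07 gap 0.0523 F [-5.3 -0.4 16. ] q6 1.53
zaxis deg x 0.35 y -1.01
radial 0.29 tang -1.03 q1 0.06
```

Call:
step_arm(series=[[[0, 0, 2], 0, 100], [[0, 0, 4], 0, 0], [[0, 0, 5], 0, 0], [[0, 0, 5], 0, 0], [[0, 0, 5], 0, 0]])

```text
clock: 43.98
tcp_pos: [0.6897, 0.1168, 0.048]
orientation: [0.008, 0.671, 0.741, -0.005]
wrist_force: [0.8, 0.8, 0.0]
finger_gap: 0.0856
```

```bash
python3 - <<'E'
from h import *
tilt()
c=Cam("side");c.crop(210,150,310,250,6,"l3s.png");t=Cam("top");t.crop(230,110,330,210,6,"l3t.png")
E
```

```text
t 43.98 tcp [0.6897 0.1168 0.048 ] jawdir 5.69 tilt 1.06 gap 0.0856 F [0.8 0.8 0. ] q6 1.53
zaxis deg x 0.28 y -1.02
radial 0.22 tang -1.03 q1 0.06
```

```bash
python3 - <<'E'
from h import *
c=Cam("side")
def q(P):
    print("c",P.mean(0).round(4),[round(float(np.linalg.norm(P[i]-P[(i+1)%4])),4) for i in range(4)],"yaw",[round(float(np.degrees(np.arctan2(*(a)[:2][::-1]))),2) for a in (P[0]-P[3],P[1]-P[2],P[0]-P[1],P[3]-P[2])])
P=c.plane(np.array([[148,390],[265,308],[386,374],[272,474]])/6+[210,150],.024);q(P)
P=c.plane(np.array([[134,232],[197,185],[253,226],[195,268]])/3+[190,140],.024);q(P)
E
```

```text
c [0.6893 0.1192 0.024 ] [0.0639, 0.0654, 0.0688, 0.0712] yaw [5.82, 9.88, 95.66, 100.67]
c [0.6847 0.1218 0.024 ] [0.0709, 0.0689, 0.0624, 0.0655] yaw [9.41, 2.23, 97.52, 94.66]
```

Call:
step_arm(series=[[[-0.05, 0, -2], 0, 0], [[-0.05, 0, -4], 0, 0], [[-0.05, 0, -5.4], 0, 0], [[-0.05, 0, -5.9], 0, 0], [[-0.05, 0, -5.9], 0, 0]])

```text
clock: 44.75
tcp_pos: [0.689, 0.1168, -0.0116]
orientation: [0.007, 0.671, 0.741, -0.005]
wrist_force: [0.1, -1.6, 0.1]
finger_gap: 0.0856
```

```bash
python3 - <<'E'
from h import *
tilt()
c=Cam("side");c.crop(210,150,310,250,6,"l4s.png")
E
```

```text
t 44.75 tcp [ 0.689   0.1168 -0.0116] jawdir 5.69 tilt 1.05 gap 0.0856 F [ 0.1 -1.6  0.1] q6 1.53
zaxis deg x 0.22 y -1.02
radial 0.16 tang -1.04 q1 0.06
```

Fingers now straddle the box properly. Squeeze.

Call:
step_arm(series=[[[0, 0, 0.1], 0, 60], [[0, 0, 0.1], 0, 100], [[0, 0, 0.1], 0, 100], [[0, 0, 0.1], 0, 100]], newtons=25)

```text
clock: 45.3
tcp_pos: [0.691, 0.1169, -0.008]
orientation: [0.009, 0.671, 0.741, -0.004]
wrist_force: [-0.1, -0.1, 6.5]
finger_gap: 0.0671
```

Call:
step_arm(series=[[[0, 0, 0], 0, 0], [[0, 0, 0], 0, 0], [[0, 0, 3], 0, 0], [[0, 0, 5.5], 0.1, 0], [[0, 0, 5.5], 0.28, 0]])

```text
clock: 45.92
tcp_pos: [0.6926, 0.117, 0.0495]
orientation: [0.011, 0.559, 0.829, -0.001]
wrist_force: [-0.2, 0.1, 0.3]
finger_gap: 0.0853
```

Call:
step_arm(series=[[[0, 0, 0], 0.2, 0], [[0, 0, 0], 0.4, 0], [[0, 0, 0], 0.58, 0], [[0, 0, 0], 0.77, 0], [[0, 0, 0], 0.95, 0]])

```text
clock: 46.55
tcp_pos: [0.6921, 0.117, 0.049]
orientation: [0.01, 0.124, 0.992, 0.004]
wrist_force: [0.8, 0.5, -0.5]
finger_gap: 0.0859
```

```bash
python3 - <<'E'
from h import *
tilt()
E
```

```text
t 46.55 tcp [0.6921 0.117  0.049 ] jawdir 75.80 tilt 1.21 gap 0.0859 F [ 0.8  0.5 -0.5] q6 0.30
zaxis deg x 1.17 y 0.30
radial 1.18 tang 0.24 q1 0.05
```

Call:
step_arm(series=[[[-0.1, 0, 0], 0.18, 0], [[-0.1, 0, 0], 0.347, 0], [[-0.1, 0, 0], 0.347, 0], [[-0.1, 0, 0], 0.347, 0]])

```text
clock: 47.05
tcp_pos: [0.691, 0.117, 0.0487]
orientation: [0.009, -0.048, 0.999, 0.005]
wrist_force: [-0.3, -0.4, 0.1]
finger_gap: 0.0859
```

Call:
step_arm(series=[[[0, 0, 6.2], 0, 0]])

```text
clock: 47.18
tcp_pos: [0.6862, 0.1167, 0.1047]
orientation: [0.002, -0.047, 0.999, 0.005]
wrist_force: [1.7, 0.3, 0.3]
finger_gap: 0.0855
```

Call:
step_arm(series=[[[0, 0, 0], 0, 0], [[0, 0, 0], 0, 0], [[0, 0, 0], 0, 0]])

```text
clock: 47.55
tcp_pos: [0.6853, 0.1167, 0.1033]
orientation: [0.001, -0.047, 0.999, 0.005]
wrist_force: [0.2, -0.3, 0.1]
finger_gap: 0.0851
```

```bash
python3 - <<'E'
from h import *
tilt()
E
```

```text
t 47.55 tcp [0.6853 0.1167 0.1033] jawdir 95.35 tilt 0.64 gap 0.0851 F [ 0.2 -0.3  0.1] q6 -0.05
zaxis deg x 0.10 y 0.63
radial 0.13 tang 0.63 q1 0.05
```

Call:
step_arm(series=[[[0.55, 0, -4], 0.006, 0], [[0.55, 0, -8], 0.006, 0], [[0.55, 0, -10.5], 0.006, 0], [[0.55, 0, -11.3], 0.006, 0], [[0.55, 0, -11.3], 0.006, 0]])

```text
clock: 48.18
tcp_pos: [0.6903, 0.1167, -0.0104]
orientation: [0.0, -0.05, 0.999, 0.005]
wrist_force: [-0.2, 0.4, 0.6]
finger_gap: 0.0849
```

Call:
step_arm(series=[[[0, 0, 0], 0, 60], [[0, 0, 0], 0, 100], [[0, 0, 0], 0, 100], [[0, 0, 0], 0, 100]], newtons=50)

```text
clock: 48.68
tcp_pos: [0.6919, 0.1168, -0.0081]
orientation: [0.002, -0.05, 0.999, 0.006]
wrist_force: [-0.8, -0.6, 6.9]
finger_gap: 0.0658
```

```bash
python3 - <<'E'
from h import *
tilt()
c=Cam("side");c.crop(210,150,310,250,6,"l5s.png")
E
```

```text
t 48.67 tcp [ 0.6919  0.1168 -0.0081] jawdir 95.68 tilt 0.68 gap 0.0658 F [-0.8 -0.6  6.9] q6 -0.05
zaxis deg x 0.23 y 0.64
radial 0.26 tang 0.63 q1 0.05
```

Call:
step_arm(series=[[[0, 0, 3], 0, 100], [[0, 0, 8], 0, 100], [[0, 0, 14], 0, 100], [[0, 0, 19], 0, 100], [[0, 0, 19], 0, 100]])

```text
clock: 49.35
tcp_pos: [0.6948, 0.1169, 0.1882]
orientation: [0.007, -0.05, 0.999, 0.005]
wrist_force: [0.1, 0.3, -1.7]
finger_gap: 0.0657
```

Call:
step_arm(series=[[[-4, 5, 0], -0.036, 100], [[-8, 10, 0], -0.036, 100], [[-12, 15, 0], -0.036, 100], [[-16, 20, 0], -0.036, 100], [[-20, 25, 0], -0.036, 100]])

```text
clock: 49.98
tcp_pos: [0.4966, 0.3629, 0.1866]
orientation: [0.007, -0.031, 0.999, 0.005]
wrist_force: [1.1, 0.7, -1.8]
finger_gap: 0.0656
```

Call:
step_arm(series=[[[0, 0, 0], 0, 100], [[0, 0, 0], 0, 100]])

```text
clock: 50.22
tcp_pos: [0.4958, 0.3627, 0.1854]
orientation: [0.006, -0.032, 0.999, 0.004]
wrist_force: [0.1, -0.0, -2.6]
finger_gap: 0.0657
```

```bash
python3 - <<'E'
from h import *
tilt()
c=Cam("side");c.crop(110,180,320,400,3,"l6s.png")
E
```

```text
t 50.23 tcp [0.4958 0.3627 0.1854] jawdir 93.67 tilt 0.82 gap 0.0657 F [ 0.1 -0.  -2.6] q6 0.44
zaxis deg x 0.65 y 0.50
radial 0.81 tang 0.13 q1 0.50
```

Call:
step_arm(series=[[[-1.38, 1.44, -1], 0, 100], [[-1.38, 1.44, -4], 0, 100], [[-1.38, 1.44, -7.5], 0, 100], [[-1.38, 1.44, -10], 0, 100], [[-1.38, 1.44, -10], 0, 100]])

```text
clock: 50.9
tcp_pos: [0.4809, 0.3749, 0.0825]
orientation: [0.003, -0.03, 1.0, 0.003]
wrist_force: [0.6, -0.7, -1.8]
finger_gap: 0.0655
```

Call:
step_arm(series=[[[0, 0, 0], 0, 100], [[0, 0, 0], 0, 100]])

```text
clock: 51.15
tcp_pos: [0.4815, 0.3751, 0.0835]
orientation: [0.004, -0.03, 1.0, 0.003]
wrist_force: [0.8, 0.2, -1.8]
finger_gap: 0.0655
```

```bash
python3 - <<'E'
from h import *
tilt()
c=Cam("side");c.crop(125,240,285,400,5,"l7s.png")
t=Cam("top");t.crop(115,180,215,285,6,"l7t.png")
E
```

```text
t 51.15 tcp [0.4815 0.3751 0.0835] jawdir 93.47 tilt 0.59 gap 0.0655 F [ 0.8  0.2 -1.8] q6 0.47
zaxis deg x 0.44 y 0.39
radial 0.58 tang 0.12 q1 0.53
```

Call:
step_arm(series=[[[0.05, 0.2, 0], 0.002, 100], [[0.05, 0.2, -0.5], 0.002, 100], [[0.05, 0.2, -0.8], 0.002, 100], [[0.05, 0.2, -0.8], 0.002, 100]])

```text
clock: 51.75
tcp_pos: [0.4816, 0.3771, 0.075]
orientation: [0.004, -0.031, 0.999, 0.003]
wrist_force: [0.9, -0.3, -2.2]
finger_gap: 0.0655
```

Call:
step_arm(series=[[[0, 0, -0.15], 0, 100], [[0, 0, -0.25], 0, 100], [[0, 0, -0.25], 0, 100]])

```text
clock: 52.12
tcp_pos: [0.482, 0.3773, 0.0742]
orientation: [0.004, -0.031, 0.999, 0.004]
wrist_force: [-3.6, -1.2, 6.6]
finger_gap: 0.0653
```

Call:
step_arm(series=[[[0, 0, 0.05], 0, 40], [[0, 0, 0.05], 0, 30], [[0, 0, 0.05], 0, 30], [[0, 0, 4], 0, 30], [[0, 0, 9], 0, 30]])

```text
clock: 52.75
tcp_pos: [0.481, 0.3766, 0.1634]
orientation: [0.003, -0.031, 1.0, 0.003]
wrist_force: [0.4, 0.6, -0.4]
finger_gap: 0.0755
```

Call:
step_arm(series=[[[0, 0, 3], 0, 20], [[0, -8, 3], 0, 0], [[0, -16, 3], 0, 0], [[-1, -20, 3], 0, 0], [[-1, -20, 3], 0, 0]])

```text
clock: 53.38
tcp_pos: [0.4702, 0.1737, 0.1935]
orientation: [0.002, -0.029, 1.0, 0.002]
wrist_force: [1.1, 0.5, 0.4]
finger_gap: 0.0855
```

```bash
python3 - <<'E'
from h import *
tilt()
c=Cam("side");c.crop(125,240,285,400,5,"m1s.png")
t=Cam("top");t.crop(115,110,405,285,2,"m1t.png");c.crop(200,120,440,300,3,"m1m.png")
E
```

```text
t 53.38 tcp [0.4702 0.1737 0.1935] jawdir 93.37 tilt 0.40 gap 0.0855 F [1.1 0.5 0.4] q6 0.13
zaxis deg x 0.27 y 0.29
radial 0.32 tang 0.23 q1 0.19
```

Call:
step_arm(series=[[[-3.4, -4.7, -2], 0.063, 0], [[-3.4, -4.7, -6], 0.063, 0], [[-3.4, -4.7, -11], 0.063, 0], [[-3.4, -4.7, -14], 0.063, 0], [[-3.4, -4.7, -14], 0.063, 0]])

```text
clock: 54.1
tcp_pos: [0.4351, 0.1296, 0.0516]
orientation: [0.0, -0.063, 0.998, 0.003]
wrist_force: [0.2, -0.9, 0.9]
finger_gap: 0.0853
```

Call:
step_arm(series=[[[0, 0, 0], 0, 0], [[0, 0, 0], 0, 0]])

```text
clock: 54.35
tcp_pos: [0.4364, 0.1303, 0.0529]
orientation: [0.002, -0.063, 0.998, 0.003]
wrist_force: [0.6, -0.9, 0.0]
finger_gap: 0.0852
```

```bash
python3 - <<'E'
from h import *
tilt()
c=Cam("side");c.crop(270,200,390,320,5,"o1s.png")
E
```

```text
t 54.35 tcp [0.4364 0.1303 0.0529] jawdir 97.22 tilt 0.40 gap 0.0852 F [ 0.6 -0.9  0. ] q6 -0.02
zaxis deg x 0.15 y 0.37
radial 0.19 tang 0.35 q1 0.11
```

```bash
python3 - <<'E'
from h import *
c=Cam("side")
P=c.plane(np.array([[156,400],[260,296],[387,376],[290,484]])/5+[270,200],.024);print(P.mean(0),P.round(4).tolist())
E
```

```text
[0.43683938 0.12975155 0.024     ] [[0.4658, 0.17, 0.024], [0.4768, 0.0992, 0.024], [0.408, 0.0907, 0.024], [0.3968, 0.1591, 0.024]]
```

Call:
step_arm(series=[[[0, -0.35, -1], 0, 0], [[0, -0.35, -3], 0, 0], [[0, -0.35, -5], 0, 0], [[0, -0.35, -6.3], 0, 0], [[0, -0.35, -6.3], 0, 0]])

```text
clock: 55.08
tcp_pos: [0.4353, 0.1262, -0.0112]
orientation: [0.0, -0.063, 0.998, 0.003]
wrist_force: [0.1, -0.0, -0.4]
finger_gap: 0.0853
```

```bash
python3 - <<'E'
from h import *
tilt()
c=Cam("side");c.crop(270,200,390,320,5,"o2s.png")
E
```

```text
t 55.08 tcp [ 0.4353  0.1262 -0.0112] jawdir 97.18 tilt 0.35 gap 0.0853 F [ 0.1 -0.  -0.4] q6 -0.02
zaxis deg x 0.03 y 0.35
radial 0.07 tang 0.35 q1 0.10
```

Straddling cream. Squeeze, reopen, turn −90°, squeeze again.

Call:
step_arm(series=[[[0, 0, 0.1], 0, 60], [[0, 0, 0.1], 0, 100], [[0, 0, 0.1], 0, 100], [[0, 0, 0.1], 0, 100]], newtons=25)

```text
clock: 55.62
tcp_pos: [0.4367, 0.1264, -0.0085]
orientation: [0.002, -0.063, 0.998, 0.003]
wrist_force: [-1.6, -0.4, 5.6]
finger_gap: 0.0671
```

Call:
step_arm(series=[[[0, 0, 0], 0, 0], [[0, 0, 0], 0, 0], [[0, 0, 3], 0, 0], [[0, 0, 5.5], -0.1, 0], [[0, 0, 5.5], -0.28, 0]])

```text
clock: 56.25
tcp_pos: [0.4385, 0.1266, 0.0484]
orientation: [0.004, 0.08, 0.997, 0.003]
wrist_force: [0.1, -0.4, -1.1]
finger_gap: 0.0852
```

Call:
step_arm(series=[[[0, 0, 0], -0.2, 0], [[0, 0, 0], -0.4, 0], [[0, 0, 0], -0.58, 0], [[0, 0, 0], -0.77, 0], [[0, 0, 0], -0.95, 0]])

```text
clock: 56.88
tcp_pos: [0.4384, 0.1266, 0.0483]
orientation: [0.005, 0.522, 0.853, 0.001]
wrist_force: [-0.3, 0.4, 0.3]
finger_gap: 0.0854
```

```bash
python3 - <<'E'
from h import *
tilt()
E
```

```text
t 56.88 tcp [0.4384 0.1266 0.0483] jawdir 27.08 tilt 0.61 gap 0.0854 F [-0.3  0.4  0.3] q6 1.21
zaxis deg x 0.56 y -0.23
radial 0.53 tang -0.29 q1 0.11
```

Call:
step_arm(series=[[[-0.15, 0, 0], -0.18, 0], [[-0.15, 0, -1], -0.347, 0], [[-0.15, 0, -3.5], -0.347, 0], [[-0.15, 0, -5.8], -0.347, 0], [[-0.15, 0, -5.8], -0.347, 0]])

```text
clock: 57.5
tcp_pos: [0.4351, 0.1263, -0.0111]
orientation: [0.004, 0.661, 0.75, -0.002]
wrist_force: [0.0, 0.1, -0.2]
finger_gap: 0.0856
```

Call:
step_arm(series=[[[0, 0, 0], 0, 40], [[0, 0, 0], 0, 100], [[0, 0, 0], 0, 100], [[0, 0, 0], 0, 100], [[0, 0, 0], 0, 100]], newtons=50)

```text
clock: 58.12
tcp_pos: [0.4363, 0.1265, -0.0096]
orientation: [0.005, 0.661, 0.75, -0.001]
wrist_force: [-1.3, -0.5, 6.1]
finger_gap: 0.0657
```

```bash
python3 - <<'E'
from h import *
tilt()
E
```

```text
t 58.12 tcp [ 0.4363  0.1265 -0.0096] jawdir 7.20 tilt 0.57 gap 0.0657 F [-1.3 -0.5  6.1] q6 1.56
zaxis deg x 0.38 y -0.43
radial 0.33 tang -0.46 q1 0.11
```

Call:
step_arm(series=[[[0, 0, 3], 0, 100], [[0, 0, 8], 0, 100], [[0, 0, 14], 0, 100], [[0, 0, 19], 0, 100], [[0, 0, 19], 0, 100]])

```text
clock: 58.75
tcp_pos: [0.4393, 0.1269, 0.1853]
orientation: [0.008, 0.661, 0.75, 0.003]
wrist_force: [0.9, 0.4, -1.8]
finger_gap: 0.0659
```

Call:
step_arm(series=[[[1, 5, 0], -0.03, 100], [[2, 10, 0], -0.063, 100], [[3, 16, 0], -0.063, 100], [[4, 22, 0], -0.063, 100], [[4.2, 24, 0], -0.063, 100]])

```text
clock: 59.38
tcp_pos: [0.4807, 0.3698, 0.1834]
orientation: [0.008, 0.683, 0.73, 0.002]
wrist_force: [-0.3, -0.2, -1.0]
finger_gap: 0.0658
```

Call:
step_arm(series=[[[0, 0, 0], 0, 100], [[0, 0, 0], 0, 100]])

```text
clock: 59.62
tcp_pos: [0.4799, 0.3689, 0.1823]
orientation: [0.007, 0.683, 0.73, 0.001]
wrist_force: [0.5, -0.3, -1.0]
finger_gap: 0.0654
```

```bash
python3 - <<'E'
from h import *
tilt()
E
```

```text
t 59.62 tcp [0.4799 0.3689 0.1823] jawdir 3.77 tilt 0.86 gap 0.0654 F [ 0.5 -0.3 -1. ] q6 2.04
zaxis deg x 0.68 y -0.53
radial 0.31 tang -0.80 q1 0.53
```

Call:
step_arm(series=[[[0.13, 0.83, -1], -0.003, 100], [[0.13, 0.83, -4], -0.003, 100], [[0.13, 0.83, -6.5], -0.003, 100], [[0.13, 0.83, -7.6], -0.003, 100], [[0.13, 0.83, -7.6], -0.003, 100]])

```text
clock: 60.25
tcp_pos: [0.4807, 0.3764, 0.1055]
orientation: [0.007, 0.685, 0.729, -0.0]
wrist_force: [0.7, 0.1, -1.4]
finger_gap: 0.0657
```

Call:
step_arm(series=[[[0, 0, 0], 0, 100], [[0, 0, 0], 0, 100]])

```text
clock: 60.5
tcp_pos: [0.4814, 0.3767, 0.1067]
orientation: [0.007, 0.685, 0.729, 0.001]
wrist_force: [-1.3, -0.2, -2.0]
finger_gap: 0.0656
```

```bash
python3 - <<'E'
from h import *
tilt()
c=Cam("side");c.crop(125,240,285,400,5,"o3s.png")
t=Cam("top");t.crop(115,180,215,285,6,"o3t.png")
E
```

```text
t 60.50 tcp [0.4814 0.3767 0.1067] jawdir 3.54 tilt 0.86 gap 0.0656 F [-1.3 -0.2 -2. ] q6 2.05
zaxis deg x 0.68 y -0.53
radial 0.31 tang -0.80 q1 0.54
```

Call:
step_arm(series=[[[-0.02, 0.05, -0.4], 0.001, 100], [[-0.02, 0.05, -0.8], 0.001, 100], [[-0.02, 0.05, -0.9], 0.001, 100], [[-0.02, 0.05, -0.9], 0.001, 100]])

```text
clock: 61.1
tcp_pos: [0.4809, 0.3772, 0.0972]
orientation: [0.007, 0.684, 0.729, 0.0]
wrist_force: [0.9, 0.2, -0.4]
finger_gap: 0.066
```

Call:
step_arm(series=[[[0, 0, -0.15], 0, 100], [[0, 0, -0.2], 0, 100], [[0, 0, -0.2], 0, 100]])

```text
clock: 61.48
tcp_pos: [0.481, 0.3773, 0.0968]
orientation: [0.008, 0.684, 0.729, 0.001]
wrist_force: [-3.0, -1.9, 8.0]
finger_gap: 0.066
```

Call:
step_arm(series=[[[0, 0, 0.05], 0, 40], [[0, 0, 0.05], 0, 20], [[0, 0, 0.05], 0, 20], [[0, 0, 4], 0, 20], [[0, 0, 8], 0, 20]])

```text
clock: 62.1
tcp_pos: [0.4805, 0.377, 0.1768]
orientation: [0.007, 0.684, 0.729, 0.0]
wrist_force: [1.1, 1.0, 0.4]
finger_gap: 0.0786
```

Call:
step_arm(series=[[[0, 0, 2], 0, 20], [[2, -10, 2], 0, 0], [[4, -20, 2], 0, 0], [[6, -28, 2], 0, 0], [[6, -28, 2], 0, 0]])

```text
clock: 62.72
tcp_pos: [0.5328, 0.1307, 0.1968]
orientation: [0.007, 0.684, 0.729, 0.0]
wrist_force: [1.5, 0.8, -0.6]
finger_gap: 0.0853
```

```bash
python3 - <<'E'
from h import *
tilt()
c=Cam("side");c.crop(125,240,285,400,5,"p1s.png")
t=Cam("top");t.crop(115,110,405,285,2,"p1t.png");c.crop(200,120,440,300,3,"p1m.png")
E
```

```text
t 62.73 tcp [0.5328 0.1307 0.1968] jawdir 3.64 tilt 0.85 gap 0.0853 F [ 1.5  0.8 -0.6] q6 1.61
zaxis deg x 0.63 y -0.56
radial 0.57 tang -0.63 q1 0.10
```

```bash
python3 - <<'E'
from h import *
c=Cam("side");t=Cam("top")
def q(P):
    print("c",P.mean(0).round(4),[round(float(np.linalg.norm(P[i]-P[(i+1)%4])),4) for i in range(4)],"yaw",[round(float(np.degrees(np.arctan2(*(a)[:2][::-1]))),2) for a in (P[0]-P[3],P[1]-P[2],P[0]-P[1],P[3]-P[2])])
q(c.plane(np.array([[322,297],[388,248],[443,289],[382,337]])/3+[200,120],.024))
# kraft lower edge on floor in side: left (322,303), bottom (381,349), right (441,306): z=0
P=c.plane(np.array([[321,306],[381,350],[442,308]])/3+[200,120],.0);print(P.round(4).tolist(),(P[0]+P[2])/2)
# label in top
m=cv2.inRange(t.hsv[180:215,305:345],(0,0,140),(180,110,255)); m=cv2.morphologyEx(m,cv2.MORPH_CLOSE,np.ones((5,5)));a,b=rectinfo(t,m,0,(305,180));print(a,b.tolist());q(t.plane(b,.024))
im=np.clip(t.img[165:230,290:360].astype(float)*2.5,0,255).astype(np.uint8);cv2.imwrite("pics/bl.png",cv2.resize(im,None,fx=8,fy=8,interpolation=2))
# ochre
m=cv2.inRange(t.hsv[125:175,345:395],(8,120,110),(22,255,255));m=cv2.morphologyEx(m,cv2.MORPH_CLOSE,np.ones((9,9)));a,b=rectinfo(t,m,0,(345,125));print(a,b.tolist());q(t.plane(b,.024))
E
```

```text
c [ 0.5608 -0.0011  0.024 ] [0.0781, 0.0644, 0.0722, 0.064] yaw [3.63, -1.6, 93.54, 93.41]
[[0.6014, 0.0299, -0.0], [0.5331, 0.0286, -0.0], [0.5324, -0.0397, 0.0]] [ 0.56691182 -0.00489243  0.        ]
254.5 [[312.0, 190.0], [332.0, 190.0], [332.0, 203.0], [312.0, 203.0]]
c [ 0.5682 -0.0077  0.024 ] [0.0508, 0.0332, 0.0506, 0.0332] yaw [-1.49, -1.78, 88.52, 88.5]
812.5 [[345.0, 125.0], [394.0, 125.0], [394.0, 162.0], [345.0, 162.0]]
c [ 0.7027 -0.1338  0.024 ] [0.1268, 0.0974, 0.1256, 0.0973] yaw [-1.98, -2.7, 88.61, 88.55]
```

Call:
step_arm(series=[[[1, -5, 0], -0.077, 0], [[3.4, -11, -3], -0.077, 0], [[3.4, -13.8, -8], -0.077, 0], [[3.4, -13.8, -13.5], -0.077, 0], [[3.4, -13.8, -13.5], -0.077, 0]])

```text
clock: 63.55
tcp_pos: [0.5622, -0.0051, 0.0573]
orientation: [0.003, 0.713, 0.701, -0.003]
wrist_force: [0.1, 0.2, -0.1]
finger_gap: 0.0855
```

Call:
step_arm(series=[[[0, 0, 0], 0, 0], [[0, 0, 0], 0, 0], [[0, 0, 0], 0, 0]])

```text
clock: 63.92
tcp_pos: [0.5638, -0.0046, 0.0594]
orientation: [0.004, 0.712, 0.702, -0.002]
wrist_force: [0.7, 0.5, -0.0]
finger_gap: 0.0851
```

```bash
python3 - <<'E'
from h import *
tilt()
c=Cam("side");c.crop(270,150,390,270,5,"s1s.png")
E
```

```text
t 63.92 tcp [ 0.5638 -0.0046  0.0594] jawdir -0.85 tilt 0.54 gap 0.0851 F [ 0.7  0.5 -0. ] q6 1.44
zaxis deg x 0.16 y -0.52
radial 0.23 tang -0.49 q1 -0.15
```

Call:
step_arm(series=[[[0.3, -0.25, -1.5], 0, 0], [[0.3, -0.25, -4], 0, 0], [[0.3, -0.25, -6.2], 0, 0], [[0.3, -0.25, -7], 0, 0], [[0.3, -0.25, -7], 0, 0]])

```text
clock: 64.6
tcp_pos: [0.566, -0.0073, -0.0117]
orientation: [0.003, 0.713, 0.702, -0.003]
wrist_force: [0.2, -0.4, -0.1]
finger_gap: 0.0855
```

```bash
python3 - <<'E'
from h import *
tilt()
c=Cam("side");c.crop(270,150,390,270,5,"s2s.png")
E
```

```text
t 64.60 tcp [ 0.566  -0.0073 -0.0117] jawdir -0.88 tilt 0.50 gap 0.0855 F [ 0.2 -0.4 -0.1] q6 1.44
zaxis deg x 0.05 y -0.50
radial 0.12 tang -0.49 q1 -0.15
```

Call:
step_arm(series=[[[0, 0, 0.1], 0, 60], [[0, 0, 0.1], 0, 100], [[0, 0, 0.1], 0, 100], [[0, 0, 0.1], 0, 100]], newtons=25)

```text
clock: 65.15
tcp_pos: [0.5681, -0.0076, -0.0084]
orientation: [0.005, 0.712, 0.702, -0.001]
wrist_force: [-0.6, 0.5, 7.0]
finger_gap: 0.0669
```

Call:
step_arm(series=[[[0, 0, 0], 0, 0], [[0, 0, 0], 0, 0], [[0, 0, 3], 0, 0], [[0, 0, 5.5], 0.1, 0], [[0, 0, 5.5], 0.28, 0]])

```text
clock: 65.78
tcp_pos: [0.5698, -0.0078, 0.0488]
orientation: [0.007, 0.605, 0.796, 0.0]
wrist_force: [-0.0, -0.7, -0.1]
finger_gap: 0.0852
```

Call:
step_arm(series=[[[0, 0, 0], 0.2, 0], [[0, 0, 0], 0.4, 0], [[0, 0, 0], 0.58, 0], [[0, 0, 0], 0.77, 0], [[0, 0, 0], 0.95, 0]])

```text
clock: 66.4
tcp_pos: [0.5695, -0.0078, 0.0484]
orientation: [0.006, 0.18, 0.984, 0.003]
wrist_force: [-0.3, -0.2, -0.7]
finger_gap: 0.0853
```

```bash
python3 - <<'E'
from h import *
tilt()
E
```

```text
t 66.40 tcp [ 0.5695 -0.0078  0.0484] jawdir 69.23 tilt 0.77 gap 0.0853 F [-0.3 -0.2 -0.7] q6 0.20
zaxis deg x 0.73 y 0.27
radial 0.67 tang 0.38 q1 -0.16
```

Call:
step_arm(series=[[[-0.1, 0, 0], 0.18, 0], [[-0.1, 0, -1], 0.348, 0], [[-0.1, 0, -3.5], 0.348, 0], [[-0.1, 0, -5.8], 0.348, 0], [[-0.1, 0, -5.8], 0.348, 0]])

```text
clock: 67.03
tcp_pos: [0.5662, -0.0074, -0.0115]
orientation: [0.003, 0.007, 1.0, 0.005]
wrist_force: [-0.8, 0.6, -0.2]
finger_gap: 0.0855
```

Call:
step_arm(series=[[[0, 0, 0], 0, 40], [[0, 0, 0], 0, 100], [[0, 0, 0], 0, 100], [[0, 0, 0], 0, 100], [[0, 0, 0], 0, 100]], newtons=50)

```text
clock: 67.65
tcp_pos: [0.5669, -0.0074, -0.0103]
orientation: [0.004, 0.007, 1.0, 0.005]
wrist_force: [-1.6, -0.6, 6.8]
finger_gap: 0.0664
```

```bash
python3 - <<'E'
from h import *
tilt()
E
```

```text
t 67.65 tcp [ 0.5669 -0.0074 -0.0103] jawdir 89.17 tilt 0.68 gap 0.0664 F [-1.6 -0.6  6.8] q6 -0.15
zaxis deg x 0.43 y 0.53
radial 0.34 tang 0.59 q1 -0.16
```

Call:
step_arm(series=[[[0, 0, 3], 0, 100], [[0, 0, 8], 0, 100], [[0, 0, 14], 0, 100], [[0, 0, 20], 0, 100], [[0, 0, 20], 0, 100]])

```text
clock: 68.28
tcp_pos: [0.5704, -0.008, 0.1956]
orientation: [0.009, 0.007, 1.0, 0.004]
wrist_force: [0.1, 0.3, -2.4]
finger_gap: 0.0663
```

Call:
step_arm(series=[[[-1, 6, 0], 0.03, 100], [[-3, 12, 0], 0.077, 100], [[-5, 18, 0], 0.077, 100], [[-7, 24, 0], 0.077, 100], [[-8.5, 29, 0], 0.077, 100]])

```text
clock: 68.9
tcp_pos: [0.4836, 0.2836, 0.1941]
orientation: [0.008, -0.032, 0.999, 0.004]
wrist_force: [1.2, -0.7, -2.0]
finger_gap: 0.066
```

Call:
step_arm(series=[[[0, 4, 0], 0, 100], [[0, 7, 0], 0, 100], [[0, 7, 0], 0, 100], [[0, 7, 0], 0, 100]])

```text
clock: 69.4
tcp_pos: [0.483, 0.353, 0.1928]
orientation: [0.007, -0.032, 0.999, 0.003]
wrist_force: [1.0, -0.7, -2.9]
finger_gap: 0.0657
```

```bash
python3 - <<'E'
from h import *
tilt()
E
```

```text
t 69.40 tcp [0.483  0.353  0.1928] jawdir 93.64 tilt 0.87 gap 0.0657 F [ 1.  -0.7 -2.9] q6 0.43
zaxis deg x 0.79 y 0.37
radial 0.87 tang -0.05 q1 0.50
```

Call:
step_arm(series=[[[-0.31, 2.42, 0], 0, 100], [[-0.31, 2.42, -2.5], 0, 100], [[-0.31, 2.42, -5], 0, 100], [[-0.31, 2.42, -6.3], 0, 100], [[-0.31, 2.42, -6.3], 0, 100]])

```text
clock: 70.03
tcp_pos: [0.4794, 0.3759, 0.1288]
orientation: [0.006, -0.031, 0.999, 0.002]
wrist_force: [1.0, 1.3, -1.3]
finger_gap: 0.066
```

Call:
step_arm(series=[[[0, 0, 0], 0, 100], [[0, 0, 0], 0, 100]])

```text
clock: 70.28
tcp_pos: [0.48, 0.3761, 0.1299]
orientation: [0.007, -0.031, 0.999, 0.003]
wrist_force: [0.2, -0.2, -2.9]
finger_gap: 0.0663
```

```bash
python3 - <<'E'
from h import *
tilt()
c=Cam("side");c.crop(125,220,285,380,5,"s3s.png")
t=Cam("top");t.crop(115,180,215,285,6,"s3t.png")
E
```

```text
t 70.28 tcp [0.48   0.3761 0.1299] jawdir 93.55 tilt 0.83 gap 0.0663 F [ 0.2 -0.2 -2.9] q6 0.47
zaxis deg x 0.75 y 0.34
radial 0.82 tang -0.09 q1 0.53
```

Call:
step_arm(series=[[[0, 0.11, -0.3], 0.001, 100], [[0, 0.11, -0.7], 0.001, 100], [[0, 0.11, -0.9], 0.001, 100], [[0, 0.11, -0.9], 0.001, 100]])

```text
clock: 70.88
tcp_pos: [0.4797, 0.3772, 0.1204]
orientation: [0.006, -0.032, 0.999, 0.003]
wrist_force: [-0.3, 0.0, -1.5]
finger_gap: 0.0659
```

Call:
step_arm(series=[[[0, 0, -0.15], 0, 100], [[0, 0, -0.2], 0, 100], [[0, 0, -0.2], 0, 100]])

```text
clock: 71.25
tcp_pos: [0.48, 0.3775, 0.12]
orientation: [0.007, -0.032, 0.999, 0.003]
wrist_force: [-2.1, -1.2, 5.7]
finger_gap: 0.066
```

Call:
step_arm(series=[[[0, 0, 0.05], 0, 40], [[0, 0, 0.05], 0, 20], [[0, 0, 0.05], 0, 20], [[0, 0, 4], 0, 20], [[0, 0, 8], 0, 20]])

```text
clock: 71.88
tcp_pos: [0.4795, 0.3772, 0.2001]
orientation: [0.006, -0.032, 0.999, 0.003]
wrist_force: [0.9, 0.4, 0.7]
finger_gap: 0.0789
```

Call:
step_arm(series=[[[0, 0, 0], 0, 20], [[3, -10, 0], 0, 0], [[6, -20, 0], 0, 0], [[10, -30, 0], 0, 0], [[10, -30, 0], 0, 0]])

```text
clock: 72.5
tcp_pos: [0.5572, 0.1378, 0.199]
orientation: [0.006, -0.032, 0.999, 0.003]
wrist_force: [1.2, 0.1, -0.2]
finger_gap: 0.0853
```

```bash
python3 - <<'E'
from h import *
tilt()
c=Cam("side");c.crop(125,220,285,380,5,"u1s.png");c.crop(260,110,380,210,5,"u1m.png")
t=Cam("top");t.crop(115,110,405,285,2,"u1t.png")
E
```

```text
t 72.50 tcp [0.5572 0.1378 0.199 ] jawdir 93.65 tilt 0.72 gap 0.0853 F [ 1.2  0.1 -0.2] q6 0.04
zaxis deg x 0.64 y 0.33
radial 0.67 tang 0.26 q1 0.10
```

```bash
python3 - <<'E'
from h import *
c=Cam("side");t=Cam("top")
P=c.plane(np.array([[249,316],[345,243],[433,303],[345,369]])/5+[260,110],.024);print(P.mean(0),P.round(4).tolist())
P=t.plane(np.array([[478,54],[533,48.5],[538,103],[482,108.5]])/2+[115,110],.024);print(P.mean(0),P.round(4).tolist())
E
```

```text
[ 0.68383236 -0.1238614   0.024     ] [[0.7125, -0.0822, 0.024], [0.7227, -0.1634, 0.024], [0.6533, -0.1609, 0.024], [0.6469, -0.089, 0.024]]
[ 0.68755054 -0.13155009  0.024     ] [[0.7206, -0.0945, 0.024], [0.7261, -0.1657, 0.024], [0.6544, -0.169, 0.024], [0.6491, -0.097, 0.024]]
```

Call:
step_arm(series=[[[3, -6, 0], -0.018, 0], [[6, -12, 0], -0.018, 0], [[9, -18, 0], -0.018, 0], [[12, -24, 0], -0.018, 0], [[12.5, -26.5, 0], -0.018, 0]])

```text
clock: 73.32
tcp_pos: [0.6832, -0.1269, 0.1976]
orientation: [0.005, -0.022, 1.0, 0.003]
wrist_force: [-0.1, 0.7, -0.4]
finger_gap: 0.0855
```

Call:
step_arm(series=[[[0, 0, 0], 0, 0], [[0, 0, 0], 0, 0]])

```text
clock: 73.58
tcp_pos: [0.6829, -0.125, 0.1966]
orientation: [0.004, -0.023, 1.0, 0.004]
wrist_force: [0.3, 0.1, -0.0]
finger_gap: 0.0856
```

```bash
python3 - <<'E'
from h import *
tilt()
E
```

```text
t 73.58 tcp [ 0.6829 -0.125   0.1966] jawdir 92.58 tilt 0.62 gap 0.0856 F [ 0.3  0.1 -0. ] q6 -0.35
zaxis deg x 0.45 y 0.43
radial 0.30 tang 0.54 q1 -0.30
```

Call:
step_arm(series=[[[0.3, -0.35, -4], 0, 0], [[0.3, -0.35, -8], 0, 0], [[0.3, -0.35, -12], 0, 0], [[0.3, -0.35, -14], 0, 0], [[0.3, -0.35, -14], 0, 0]])

```text
clock: 74.2
tcp_pos: [0.6839, -0.1254, 0.0548]
orientation: [0.002, -0.024, 1.0, 0.004]
wrist_force: [0.3, -0.2, 0.9]
finger_gap: 0.0853
```

Call:
step_arm(series=[[[0, 0, 0], 0, 0], [[0, 0, 0], 0, 0]])

```text
clock: 74.45
tcp_pos: [0.6848, -0.1247, 0.0564]
orientation: [0.003, -0.025, 1.0, 0.004]
wrist_force: [-0.7, 0.2, 0.5]
finger_gap: 0.0854
```

```bash
python3 - <<'E'
from h import *
tilt()
c=Cam("side");c.crop(260,110,380,210,5,"u2m.png")
E
```

```text
t 74.45 tcp [ 0.6848 -0.1247  0.0564] jawdir 92.82 tilt 0.59 gap 0.0854 F [-0.7  0.2  0.5] q6 -0.35
zaxis deg x 0.32 y 0.49
radial 0.16 tang 0.56 q1 -0.30
```

Call:
step_arm(series=[[[0.1, -0.38, 0], 0, 0], [[0.1, -0.38, -2.5], 0, 0], [[0.1, -0.38, -5], 0, 0], [[0.1, -0.38, -6.6], 0, 0], [[0.1, -0.38, -6.6], 0, 0]])

```text
clock: 75.12
tcp_pos: [0.6848, -0.1288, -0.011]
orientation: [0.002, -0.024, 1.0, 0.005]
wrist_force: [0.0, -0.8, -0.3]
finger_gap: 0.0853
```

```bash
python3 - <<'E'
from h import *
tilt()
c=Cam("side");c.crop(260,110,380,210,5,"u3m.png")
E
```

```text
t 75.12 tcp [ 0.6848 -0.1288 -0.011 ] jawdir 92.78 tilt 0.56 gap 0.0853 F [ 0.  -0.8 -0.3] q6 -0.35
zaxis deg x 0.19 y 0.53
radial 0.02 tang 0.56 q1 -0.31
```

Call:
step_arm(series=[[[0, 0, 0.1], 0, 60], [[0, 0, 0.1], 0, 100], [[0, 0, 0.1], 0, 100], [[0, 0, 0.1], 0, 100]], newtons=25)

```text
clock: 75.68
tcp_pos: [0.6868, -0.1294, -0.007]
orientation: [0.004, -0.024, 1.0, 0.004]
wrist_force: [-1.3, 0.9, 5.5]
finger_gap: 0.0663
```

Call:
step_arm(series=[[[0, 0, 0], 0, 0], [[0, 0, 0], 0, 0], [[0, 0, 3], 0, 0], [[0, 0, 5.5], -0.1, 0], [[0, 0, 5.5], -0.28, 0]])

```text
clock: 76.3
tcp_pos: [0.6886, -0.1299, 0.0507]
orientation: [0.007, 0.118, 0.993, 0.003]
wrist_force: [0.1, 0.5, -0.2]
finger_gap: 0.0852
```

Call:
step_arm(series=[[[0, 0, 0], -0.2, 0], [[0, 0, 0], -0.4, 0], [[0, 0, 0], -0.58, 0], [[0, 0, 0], -0.77, 0], [[0, 0, 0], -0.95, 0]])

```text
clock: 76.92
tcp_pos: [0.6884, -0.1299, 0.0503]
orientation: [0.007, 0.554, 0.832, -0.001]
wrist_force: [-1.0, -0.8, -0.3]
finger_gap: 0.0852
```

```bash
python3 - <<'E'
from h import *
tilt()
E
```

```text
t 76.92 tcp [ 0.6884 -0.1299  0.0503] jawdir 22.67 tilt 0.80 gap 0.0852 F [-1.  -0.8 -0.3] q6 0.88
zaxis deg x 0.61 y -0.50
radial 0.74 tang -0.30 q1 -0.30
```

Call:
step_arm(series=[[[-0.1, 0.05, 0], -0.18, 0], [[-0.1, 0.05, -1], -0.347, 0], [[-0.1, 0.05, -3.5], -0.347, 0], [[-0.1, 0.05, -6], -0.347, 0], [[-0.1, 0.05, -6], -0.347, 0]])

```text
clock: 77.55
tcp_pos: [0.685, -0.1286, -0.0125]
orientation: [0.004, 0.69, 0.724, -0.003]
wrist_force: [-0.1, 0.4, 0.1]
finger_gap: 0.0854
```

Call:
step_arm(series=[[[0, 0, 0], 0, 40], [[0, 0, 0], 0, 100], [[0, 0, 0], 0, 100], [[0, 0, 0], 0, 100], [[0, 0, 0], 0, 100]], newtons=50)

```text
clock: 78.18
tcp_pos: [0.6863, -0.129, -0.0106]
orientation: [0.006, 0.69, 0.724, -0.002]
wrist_force: [0.8, -0.1, 6.3]
finger_gap: 0.0657
```

```bash
python3 - <<'E'
from h import *
tilt()
E
```

```text
t 78.17 tcp [ 0.6863 -0.129  -0.0106] jawdir 2.80 tilt 0.70 gap 0.0657 F [ 0.8 -0.1  6.3] q6 1.23
zaxis deg x 0.27 y -0.64
radial 0.45 tang -0.53 q1 -0.30
```

Call:
step_arm(series=[[[0, 0, 3], 0, 100], [[0, 0, 8], 0, 100], [[0, 0, 14], 0, 100], [[0, 0, 20], 0, 100], [[0, 0, 23], 0, 100]])

```text
clock: 78.8
tcp_pos: [0.6871, -0.1293, 0.2238]
orientation: [0.008, 0.69, 0.724, -0.001]
wrist_force: [0.8, -1.1, -1.2]
finger_gap: 0.0659
```

Call:
step_arm(series=[[[-2, 5, 0], 0, 100], [[-4, 11, 0], 0.014, 100], [[-6, 17, 0], 0.014, 100], [[-8, 23, 0], 0.014, 100], [[-10, 29, 0], 0.014, 100]])

```text
clock: 79.42
tcp_pos: [0.5867, 0.1595, 0.2237]
orientation: [0.008, 0.685, 0.729, -0.002]
wrist_force: [0.6, 0.7, -0.6]
finger_gap: 0.0663
```

Call:
step_arm(series=[[[-2, 5, 0], 0, 100], [[-5, 11, 0], 0, 100], [[-8, 17, 0], 0, 100], [[-9.5, 19, 0], 0, 100], [[-9.5, 19, 0], 0, 100]])

```text
clock: 80.05
tcp_pos: [0.4896, 0.3515, 0.2235]
orientation: [0.007, 0.683, 0.73, -0.002]
wrist_force: [-0.0, -0.4, -1.7]
finger_gap: 0.0659
```

```bash
python3 - <<'E'
from h import *
tilt()
E
```

```text
t 80.05 tcp [0.4896 0.3515 0.2235] jawdir 3.84 tilt 0.88 gap 0.0659 F [-0.  -0.4 -1.7] q6 2.00
zaxis deg x 0.47 y -0.74
radial 0.05 tang -0.88 q1 0.50
```

Call:
step_arm(series=[[[-0.85, 2.61, 0], -0.004, 100], [[-0.85, 2.61, -2], -0.004, 100], [[-0.85, 2.61, -5], -0.004, 100], [[-0.85, 2.61, -6.8], -0.004, 100], [[-0.85, 2.61, -6.8], -0.004, 100]])

```text
clock: 80.68
tcp_pos: [0.4805, 0.3758, 0.1536]
orientation: [0.007, 0.685, 0.728, -0.004]
wrist_force: [-1.0, -0.1, -1.2]
finger_gap: 0.0664
```

Call:
step_arm(series=[[[0, 0, 0], 0, 100], [[0, 0, 0], 0, 100]])

```text
clock: 80.92
tcp_pos: [0.4813, 0.3756, 0.1546]
orientation: [0.007, 0.685, 0.728, -0.003]
wrist_force: [0.8, 0.2, -1.0]
finger_gap: 0.0659
```

```bash
python3 - <<'E'
from h import *
tilt()
c=Cam("side");c.crop(125,220,285,380,5,"v1s.png")
E
```

```text
t 80.92 tcp [0.4813 0.3756 0.1546] jawdir 3.49 tilt 0.91 gap 0.0659 F [ 0.8  0.2 -1. ] q6 2.05
zaxis deg x 0.34 y -0.85
radial -0.14 tang -0.90 q1 0.54
```

Call:
step_arm(series=[[[-0.02, 0.2, -0.3], 0.002, 100], [[-0.02, 0.2, -0.7], 0.002, 100], [[-0.02, 0.2, -1], 0.002, 100], [[-0.02, 0.2, -1], 0.002, 100]])

```text
clock: 81.47
tcp_pos: [0.4807, 0.3777, 0.1441]
orientation: [0.007, 0.684, 0.729, -0.004]
wrist_force: [-0.7, 0.7, -0.8]
finger_gap: 0.066
```

Call:
step_arm(series=[[[0, 0, -0.15], 0, 100], [[0, 0, -0.2], 0, 100], [[0, 0, -0.2], 0, 100]])

```text
clock: 81.85
tcp_pos: [0.4809, 0.3779, 0.1436]
orientation: [0.007, 0.684, 0.729, -0.003]
wrist_force: [-2.1, -0.5, 6.6]
finger_gap: 0.0662
```

Call:
step_arm(series=[[[0, 0, 0.05], 0, 40], [[0, 0, 0.05], 0, 20], [[0, 0, 0.05], 0, 20], [[0, 0, 4], 0, 20], [[0, 0, 9], 0, 20]])

```text
clock: 82.48
tcp_pos: [0.48, 0.3773, 0.2329]
orientation: [0.007, 0.684, 0.729, -0.005]
wrist_force: [1.2, 1.2, 0.5]
finger_gap: 0.0787
```

Call:
step_arm(series=[[[0, 0, 1], 0, 20], [[0, -10, 1], 0, 0], [[0, -20, 1], 0, 0], [[0, -30, 1], 0, 0], [[0, -36, 1], 0, 0]])

```text
clock: 83.1
tcp_pos: [0.4794, 0.1255, 0.2421]
orientation: [0.007, 0.684, 0.729, -0.005]
wrist_force: [1.6, 0.0, 0.7]
finger_gap: 0.0854
```

Call:
step_arm(series=[[[0, -6, 0], 0, 0], [[-1, -12, 0], 0, 0], [[-3, -18, 0], 0, 0], [[-6, -24, 0], 0, 0], [[-10, -30, 0], 0, 0]])

```text
clock: 83.72
tcp_pos: [0.3864, -0.1637, 0.2412]
orientation: [0.006, 0.684, 0.729, -0.005]
wrist_force: [0.6, -1.3, -0.3]
finger_gap: 0.0851
```

```bash
python3 - <<'E'
from h import *
tilt()
c=Cam("side");c.crop(125,220,285,380,5,"w1s.png");cv2.imwrite("pics/w1sf.png",c.img)
t=Cam("top");t.crop(110,175,215,285,6,"w1t.png");cv2.imwrite("pics/w1tf.png",t.img)
E
```

```text
t 83.72 tcp [ 0.3864 -0.1637  0.2412] jawdir 3.66 tilt 0.94 gap 0.0851 F [ 0.6 -1.3 -0.3] q6 0.92
zaxis deg x 0.12 y -0.93
radial 0.61 tang -0.71 q1 -0.58
```

```bash
python3 - <<'E'
from h import *
import numpy as np, cv2
from workcell import env
c=Cam('top')
f=env.read_camera('top')['frame']; cv2.imwrite('pics/z1t.png',cv2.resize(f[150:330,90:260,::-1],None,fx=3.3,fy=3.3))
f=env.read_camera('side')['frame']; cv2.imwrite('pics/z1s.png',f[:,:,::-1])
g=lambda L,z: np.array([c.plane((110+u/6,175+v/6),z)[:2] for u,v in L])
a=g([(133,257),(322,240),(335,428),(145,446)],.178); b=g([(53,132),(488,97),(515,570),(70,608)],.126)
print(a.mean(0),b.mean(0)); s=env.get_state(); print(s['clock'],s['tcp_pos'],s['wrist_force'],s['finger_gap'])
E
```

```text
[[0.47941946 0.37465255 0.178     ]] [[0.47978133 0.37425282 0.126     ]]
83.975 [ 0.38725822 -0.16205703  0.24154819] [ 0.14741498  0.7653418  -0.3763906 ] 0.08546964008098439
```

View pics/z1s.png

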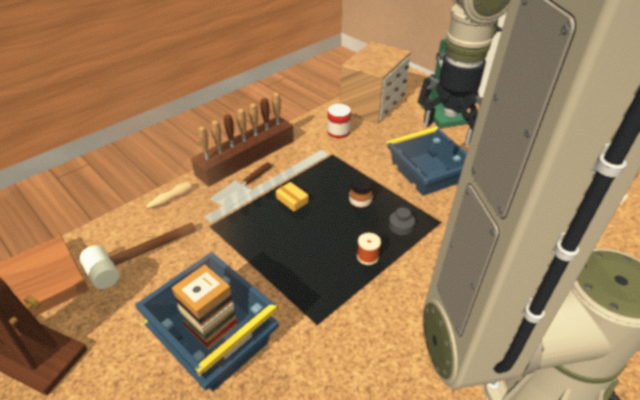

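View pics/z1t.png

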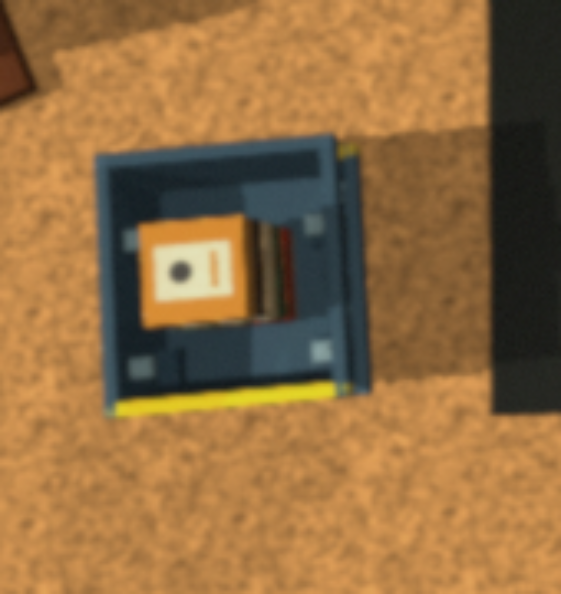

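The side view shows the tote square on the buckle tote at about (207,320), with the five-carton column flush in it. The spool (369,249) and wax (292,196) stand on the mat. The weight, jar and spare tote have not moved. The column and tote centres agree within 0.6 mm, so I am handing in.

```bash
python3 -c "
from workcell import env
print(env.hand_in())"
```

```text
the job is handed in; nothing more can be done
None
```

The job is done and was handed in at about 84 s of the 210 s allowed. The spool stands upright on the mat and the wax lies flat, z up. The empty tote was lifted straight out of the nest, turned, and stacked on the ledges with its yellow end over the buckle tote's plain end. All five cartons stand lid up in one flush column in its middle (from the bottom: red, green, cream, black, ochre).

**Last checks:**
- In the top view, the column centre is within about 0.6 mm of the tote centre.
- The tote sits level and square, and touched down at the height expected for the ledges.
- The buckle tote, spare tote, weight and jar appear unmoved.
- The open gripper was clear of everything.

**Disagreements and mishaps:**
- The two cameras differ by 2–3 mm on the tote's y-position.
- Lengths measured in the top view come out about 1% short.
- The first grips on the wax and on the green carton slipped; I repeated both successfully.

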